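Close the nutmeg tubs in the keyed carrier

TASK

Take the steel weight off the stack of red lids and stand it on the cork mat. Set every white tub down fully home in a nest of the blue carrier, flat end to flat end, and close each with one lid from the stack, its flat end to the tub's flat end and pressed or dropped fully home on the rim. Then put the weight back upright and centred on whatever spare lids remain, which stay on their stand, and leave the amber jar, the yellow tin and the red packet where they stand.

Things in the scene. Friction and masses are not known exactly. Their poses are not given: they have to be found in the camera images.
- tub0_c (a point): Open white D-shaped tub of nutmegs, 68 (x) x 56 (y) x 70 high mm, wall 3 mm, 0.15 kg, mouth up. Point: its centre, 35 mm over the underside; z up. Flat end at x = -34 mm; flat parallel sides y = +-28 mm from there to x = +6 mm (grip these, 56 mm apart); round end (radius 28 mm about x = +6 mm) to x = +34 mm. Inside of the mouth: the same D 3 mm smaller all round. May be absent (None).
- tub1_c (a point): Open white D-shaped tub of nutmegs, 68 (x) x 56 (y) x 70 high mm, wall 3 mm, 0.15 kg, mouth up. Same shape, point and axes as tub0; may be absent (None).
- tub2_c (a point): Open white D-shaped tub of nutmegs, 68 (x) x 56 (y) x 70 high mm, wall 3 mm, 0.15 kg, mouth up. Same shape, point and axes as tub0; may be absent (None).
- nest0 (a point): End nest of the fixed blue carrier (275 x 96 mm tray, three D nests in a row along their x, 90 mm apart). Point: centre of the nest floor, 8 mm over the counter. Wall 20 mm high, 4 mm thick; pocket is a D 72 x 60 mm, 2 mm larger than a tub all round, flat end at x = -36 mm. A tub enters only flat to flat: same x direction, its centre 35 mm over this point. Any tub fits any nest.
- nest1 (a point): Middle nest of the blue carrier; same shape, point and axes as nest0.
- nest2 (a point): Other end nest of the blue carrier; same shape, point and axes as nest0.
- lid0_c (a point): Red D-shaped plug lid, 0.05 kg, bottom of the stack at the start. Upper 10 mm: flange 72 (x) x 60 (y) mm, flat end x = -36 mm, flat sides y = +-30 mm up to x = +6 mm, then round. Lower 10 mm: plug, 7 mm inside the flange all round, 2 mm smaller than a tub's mouth. Point: centre, in the plane of the flange's underside; z up. Closed: 35 mm above the tub's centre, same x direction.
- lid1_c (a point): Red lid like lid0, same point and axes, second of the stack, counted from below, at the start. Stacked lids are 20 mm apart, each plug standing free on the flange below (10 mm gaps between flanges), each a little twisted.
- lid2_c (a point): Red lid like lid0, same point and axes, third of the stack, counted from below, at the start. Stacked lids are 20 mm apart, each plug standing free on the flange below (10 mm gaps between flanges), each a little twisted.
- lid3_c (a point): Red lid like lid0, same point and axes, top one of the stack, counted from below, at the start. Stacked lids are 20 mm apart, each plug standing free on the flange below (10 mm gaps between flanges), each a little twisted.
- weight_c (a point): Steel stack weight, 0.25 kg: a D-shaped plate 72 x 60 x 14 mm with a black handle block on top, 44 (x) x 20 (y) x 40 mm high. This point is the centre of the handle, 34 mm above the underside, 20 mm below the handle's top. Stands on the topmost lid at the start.
- stand_top (a point): Centre of the top of the fixed wooden stand (100 x 86 x 10 mm) on which the lids are stacked; 10 mm above the counter.
- mat_top (a point): Centre of the top of the fixed cork mat (120 x 120 x 5 mm), a place for the weight; 5 mm above the counter.
- jar: Amber jar with blue cap, radius 40, 100 high mm; origin at its underside. Bystander, to be left alone.
- tin: Yellow tin, radius 36, 90 high mm; origin at its underside. Bystander, to be left alone.
- packet: Red packet 100 x 140 x 50 mm; origin at its underside. Bystander, to be left alone.
Things that resemble listed ones, but are neither listed nor needed, are in the scene too. What is shaped like the part that bears lid1_c but green, purple or turquoise is not meant.

How it is judged (in metres and radians):
On the way, in this order (a step that is already met when the one before it is completed fails the run):
1. the weight stands released on the cork mat (horizontal distance between weight_c and mat_top below 0.05 m and z of weight_c in the frame of mat_top below 0.04 m and angle between weight_c's own z axis and vertical below 0.1 rad and contact force between weight and the fingers below 0.2 N), for 0.2 s.
2. every tub is home in a nest and closed with a lid (angle between each of tub0_c, tub1_c, tub2_c's own z axis and vertical below 0.06 rad and ((horizontal distance between tub0_c and nest0 below 0.005 m and z of tub0_c in the frame of nest0 below 0.0385 m) or (horizontal distance between tub0_c and nest1 below 0.005 m and z of tub0_c in the frame of nest1 below 0.0385 m) or (horizontal distance between tub0_c and nest2 below 0.005 m and z of tub0_c in the frame of nest2 below 0.0385 m)) and ((horizontal distance between lid0_c and tub0_c below 0.005 m and z of lid0_c in the frame of tub0_c between 0.031 and 0.038 m) or (horizontal distance between lid1_c and tub0_c below 0.005 m and z of lid1_c in the frame of tub0_c between 0.031 and 0.038 m) or (horizontal distance between lid2_c and tub0_c below 0.005 m and z of lid2_c in the frame of tub0_c between 0.031 and 0.038 m) or (horizontal distance between lid3_c and tub0_c below 0.005 m and z of lid3_c in the frame of tub0_c between 0.031 and 0.038 m)) and ((horizontal distance between tub1_c and nest0 below 0.005 m and z of tub1_c in the frame of nest0 below 0.0385 m) or (horizontal distance between tub1_c and nest1 below 0.005 m and z of tub1_c in the frame of nest1 below 0.0385 m) or (horizontal distance between tub1_c and nest2 below 0.005 m and z of tub1_c in the frame of nest2 below 0.0385 m)) and ((horizontal distance between lid0_c and tub1_c below 0.005 m and z of lid0_c in the frame of tub1_c between 0.031 and 0.038 m) or (horizontal distance between lid1_c and tub1_c below 0.005 m and z of lid1_c in the frame of tub1_c between 0.031 and 0.038 m) or (horizontal distance between lid2_c and tub1_c below 0.005 m and z of lid2_c in the frame of tub1_c between 0.031 and 0.038 m) or (horizontal distance between lid3_c and tub1_c below 0.005 m and z of lid3_c in the frame of tub1_c between 0.031 and 0.038 m)) and ((horizontal distance between tub2_c and nest0 below 0.005 m and z of tub2_c in the frame of nest0 below 0.0385 m) or (horizontal distance between tub2_c and nest1 below 0.005 m and z of tub2_c in the frame of nest1 below 0.0385 m) or (horizontal distance between tub2_c and nest2 below 0.005 m and z of tub2_c in the frame of nest2 below 0.0385 m)) and ((horizontal distance between lid0_c and tub2_c below 0.005 m and z of lid0_c in the frame of tub2_c between 0.031 and 0.038 m) or (horizontal distance between lid1_c and tub2_c below 0.005 m and z of lid1_c in the frame of tub2_c between 0.031 and 0.038 m) or (horizontal distance between lid2_c and tub2_c below 0.005 m and z of lid2_c in the frame of tub2_c between 0.031 and 0.038 m) or (horizontal distance between lid3_c and tub2_c below 0.005 m and z of lid3_c in the frame of tub2_c between 0.031 and 0.038 m))), for 0.2 s.
At the end, for the whole second after the job is handed in: Each tub upright on a nest floor flat to flat, within 5 mm of its centre; on each a lid fully down on the rim (3 mm), flat to flat, within 5 mm of centre. Unused lids level on the stand within 30 mm of its centre; the weight upright and at rest on the top one within 20 mm (all of step 2 and ((horizontal distance between lid0_c and stand_top below 0.03 m and angle between lid0_c's own z axis and vertical below 0.1 rad) or (horizontal distance between lid0_c and tub0_c below 0.005 m and z of lid0_c in the frame of tub0_c between 0.031 and 0.038 m) or (horizontal distance between lid0_c and tub1_c below 0.005 m and z of lid0_c in the frame of tub1_c between 0.031 and 0.038 m) or (horizontal distance between lid0_c and tub2_c below 0.005 m and z of lid0_c in the frame of tub2_c between 0.031 and 0.038 m)) and ((horizontal distance between lid1_c and stand_top below 0.03 m and angle between lid1_c's own z axis and vertical below 0.1 rad) or (horizontal distance between lid1_c and tub0_c below 0.005 m and z of lid1_c in the frame of tub0_c between 0.031 and 0.038 m) or (horizontal distance between lid1_c and tub1_c below 0.005 m and z of lid1_c in the frame of tub1_c between 0.031 and 0.038 m) or (horizontal distance between lid1_c and tub2_c below 0.005 m and z of lid1_c in the frame of tub2_c between 0.031 and 0.038 m)) and ((horizontal distance between lid2_c and stand_top below 0.03 m and angle between lid2_c's own z axis and vertical below 0.1 rad) or (horizontal distance between lid2_c and tub0_c below 0.005 m and z of lid2_c in the frame of tub0_c between 0.031 and 0.038 m) or (horizontal distance between lid2_c and tub1_c below 0.005 m and z of lid2_c in the frame of tub1_c between 0.031 and 0.038 m) or (horizontal distance between lid2_c and tub2_c below 0.005 m and z of lid2_c in the frame of tub2_c between 0.031 and 0.038 m)) and ((horizontal distance between lid3_c and stand_top below 0.03 m and angle between lid3_c's own z axis and vertical below 0.1 rad) or (horizontal distance between lid3_c and tub0_c below 0.005 m and z of lid3_c in the frame of tub0_c between 0.031 and 0.038 m) or (horizontal distance between lid3_c and tub1_c below 0.005 m and z of lid3_c in the frame of tub1_c between 0.031 and 0.038 m) or (horizontal distance between lid3_c and tub2_c below 0.005 m and z of lid3_c in the frame of tub2_c between 0.031 and 0.038 m)) and angle between weight_c's own z axis and vertical below 0.1 rad and ((horizontal distance between weight_c and lid0_c below 0.02 m and horizontal distance between stand_top and lid0_c below 0.03 m and z of weight_c in the frame of lid0_c between 0.04 and 0.048 m) or (horizontal distance between weight_c and lid1_c below 0.02 m and horizontal distance between stand_top and lid1_c below 0.03 m and z of weight_c in the frame of lid1_c between 0.04 and 0.048 m) or (horizontal distance between weight_c and lid2_c below 0.02 m and horizontal distance between stand_top and lid2_c below 0.03 m and z of weight_c in the frame of lid2_c between 0.04 and 0.048 m) or (horizontal distance between weight_c and lid3_c below 0.02 m and horizontal distance between stand_top and lid3_c below 0.03 m and z of weight_c in the frame of lid3_c between 0.04 and 0.048 m)) and linear speed of weight below 0.02 m/s); the robot touches nothing.
It fails at once if the jar is pushed more than 4 cm from its place (distance of jar from where it was at the start of the episode above 0.04 m).
It fails at once if the tin is pushed more than 4 cm from its place (distance of tin from where it was at the start of the episode above 0.04 m).
It fails at once if the packet is pushed more than 4 cm from its place (distance of packet from where it was at the start of the episode above 0.04 m).
Of tub0, tub1, tub2 only 2 to 3 are there at a start; the rules pass over those that are not, and their reading is None.
At some moment in a run one of tub0, tub1, tub2 may be knocked a few centimetres aside while the robot is not near it.
It also fails if it takes over 210 s, if anything falls off the work surface, if the arm or the gripper's body presses on something with over 40 N, if the wrist force passes 120 N, or if a joint passes its speed limit or range.

ROBOT

A 6-joint arm with a two-finger parallel gripper is mounted at the origin on the work surface. World frame = base frame: x ahead of the robot, y to its left, z up, the work surface at z = 0. Lengths are in mm, angles in degrees, forces in N, time in s.
With the tool pointing down it reaches from about 350 to 850 mm from the base axis. Payload 8.1 kg.
Tool frame: the origin (TCP) lies at the very end of the fingers, on their centre line; the grasp point (between the pads) lies 19 mm behind it; z points along the fingers, y is the line along which they close (so a half turn about z gives the same grasp; the last joint's range is limited). The gripper opens to 85 mm and grips with 20 to 120 N. Pads are 22 mm wide; open, the fingers measure 114 mm over their backs; the gripper's body (76 mm by 85 mm) begins 54 mm behind the grasp point. The pads swing forward as they close: fully open they stand 13 mm farther back than shut.
Start: joints at [-68.663, 7.471, 85.268, -0, 87.261, -4.893], TCP at [265.205, -538.211, 231.292] pointing down, gripper open.
Joint ranges: [-169.43, 169.43], [-51.17, 129.36], [1.28, 143.12], [-76.62, 256.62], [0, 156.53], [-152.29, 152.29]. Speed limits (degrees/s): [136.94, 136.94, 159.86, 180, 180, 180].

INTERFACE

Orientations are given as [roll, pitch, yaw] about the fixed x, y, z axes, in that order (R = Rz(yaw) Ry(pitch) Rx(roll)).
In Python, from bench import sense, eyes, job, models gives the robot as it stands. The module is installed in compiled form; this text tells all that it offers.
- The arm moves only by the tool apply_moves, never from a script. Its argument "rows" is a list of rows, each a list of 6 numbers: the shift along the tool's x, y, z in mm, then the turn, a rotation vector about the tool's x, y, z in rad. In form: [[dx, dy, dz, rx, ry, rz], ...]. A call has exactly 5 rows; each row shifts and turns the commanded pose from where the row before left it, along the tool's axes as they then stand; what a row does not reach is not made up. A row lasts 1/8 s, in which the tool goes at most 62.5 mm and 10.7 degrees, less where a joint would pass 70% of its speed; a pose out of reach is approached as far as the arm can. A call is refused whole if a number of a shift passes 62.5 or a number of a turn 0.188, either way. A call with a gripper value outside its range is refused whole. "fingers" is the finger opening in mm, from 0 to 85.4, set as the call begins (left out, the last holds). The fingers move at their own pace and stop on an object; "grip_force" is the grip in N (left out, the last holds). Time passes only in rows, so rows that do not move let the fingers close, or fill a call up. It gives the time, the measured TCP pose, the force, the opening and the grip force at its end, in the units of the state.
- sense(): the state, without advancing time (a new reading comes with each control period).
- eyes.snapshot(name): name is "side" or "top" or "wrist"; returns (picture, depth): 384x512x3 uint8, red, green, blue; 384x512 float32, mm along the optical axis (not along the pixel's ray), 0 where there is no reading.
- eyes.get_calibration(name): a dict with "intrinsics" (3x3 intrinsics, pixels), "D" ([k1, k2, p1, p2, k3] as OpenCV has them; the pictures are not rectified), "R" (3x3) and "t" (3): a world point X has camera coordinates R X + t; the wrist camera has in their place "mount" (4x4, takes a point from camera to tool coordinates, whose origin is the TCP and whose axes are the flange's). Camera axes: x right, y down, z forward; pixel columns grow to the right and rows downward; lengths in mm; the calibration is good to about 2 mm. A picture is of the moment at which its call begins: read the wrist's pose just before it. get_calibration takes no time and is no camera call.
- job.hand_in(): hands the job in; it is judged then, once.
Trained networks look in the newest picture that a camera, given by its name, has taken for a name from the list of things; names that differ only in an ending like _2 or _b are one class to them, and where a whole thing is asked for, a point or a joint stands for the part that bears it (a point fixed in the world has none). Each returns a list of dicts, best first, with "confidence" (0 to 1); they miss things now and then, are a little off and sometimes report something else, mostly with a low value. They report only what shows in the picture. A call takes as long as a camera call. They do not tell look-alikes from the thing itself.
- models.boxes_of(name, camera): "xyz" ([x, y, z] in mm, in world coordinates, good to about 4 mm: the middle of the surface that is visible of it).
- models.cut_out(name, camera): "pixels" (384x512 bool, what is visible of it).
- models.place_of(name, camera): "xyz" ([x, y, z] in mm, in world coordinates, good to about 4 mm: a listed point, or the origin of a listed thing).
The state is a dict: "time": time; "joint_pos": joint angles; "qd": joint speeds; "joint_efforts": joint torques, N m; "tool_pos": TCP position; "tcp_rot": TCP orientation; "ft_force": force on the tool from outside, world axes, zero at the start; "wrist_torque": the same for the moment, N m; "finger_gap": finger opening in mm; "grip_force": force on a finger pad.
Only numpy, scipy, OpenCV 4.12 (cv2) and the standard library are available. Lean on these libraries where they do the work, as an engineer would, in place of code of your own. Each camera call takes 0.05 s, during which the arm holds its last target. There are 200 camera calls.

## Working session

There is one attempt and no reset: what is moved stays moved. The work goes in short steps, Python scripts to look and compute and a tool call to move; the robot and the scene stay as the last step left them, time stands still between calls to the robot, and variables do not carry over. Pictures are saved under pics/ and viewed, at most 14 in all, crops included, and the job is handed in when it is done.

Besides the shell and the picture viewer there is one more tool, called after "Emit:" by a JSON object that holds its "name" and its "arguments". apply_moves: Moves the arm, as the interface text tells. Its arguments: {"type":"object","properties":{"rows":{"type":"array"},"fingers":{"type":"number"},"grip_force":{"type":"number"}},"required":["rows"]}

```bash
mkdir -p pics
cat > h.py <<'E'
import numpy as np,cv2
from bench import sense,eyes,job,models
from scipy.spatial.transform import Rotation as Ro
def snap(n):
    s=sense(); p,d=eyes.snapshot(n); c=eyes.get_calibration(n)
    K=np.array(c["intrinsics"]);D=np.array(c["D"],float)
    if n=="wrist":
        T=np.eye(4);T[:3,:3]=Ro.from_euler('xyz',s["tcp_rot"],degrees=True).as_matrix();T[:3,3]=s["tool_pos"]
        T=T@np.array(c["mount"])
    else:
        R=np.array(c["R"]);t=np.array(c["t"]).ravel();T=np.eye(4);T[:3,:3]=R.T;T[:3,3]=-R.T@t
    return p,d,K,D,T
def cloud(d,K,D,T):
    h,w=d.shape;v,u=np.mgrid[:h,:w]
    n=cv2.undistortPoints(np.stack([u,v],-1).reshape(-1,1,2).astype(np.float64),K,D).reshape(h,w,2)
    P=np.dstack([n[...,0]*d,n[...,1]*d,d])
    W=P@T[:3,:3].T+T[:3,3]; W[d<=0]=np.nan
    return W
def save(n,p): cv2.imwrite("pics/"+n,p[...,::-1])
E
python3 - <<'E'
from h import *
print(sense())
for n in("top","side"):
    p,d,K,D,T=snap(n); save(n+"0.png",p); print(n,T.round(2).tolist(),K[0,0])
    np.savez("/tmp/%s.npz"%n,p=p,W=cloud(d,K,D,T))
    for k in("tub0_c","nest0","nest1","nest2","lid3_c","weight_c","stand_top","mat_top","jar","tin","packet"):
        print(k,[(np.round(r["xyz"]).astype(int).tolist(),round(r["confidence"],2)) for r in models.place_of(k,n)])
print(eyes.get_calibration("wrist"))
E
```

```text
{'time': 0.0, 'joint_pos': array([-6.86638397e+01,  7.51505993e+00,  8.53304822e+01, -1.36527423e-04,
        8.72611907e+01, -4.89369165e+00]), 'qd': array([-0.06316701,  0.09450228, -0.0408403 , -0.05050992,  0.05409433,
        0.04176844]), 'joint_efforts': array([-2.87859275e-04, -5.69394636e+01, -5.00549877e+01, -2.54439519e-04,
        1.50504842e-02,  2.60800891e-05]), 'tool_pos': array([ 264.99422838, -537.69051071,  230.23340422]), 'tcp_rot': array([-1.79893645e+02, -8.96921168e-03,  2.62298503e+01]), 'ft_force': array([-0.3103878 , -0.48088366,  0.7149552 ]), 'wrist_torque': array([-0.00108036, -0.00816092,  0.01300076]), 'grip_force': 0.0, 'finger_gap': 85.4453529958199}
top [[0.02, -0.98, 0.18, 295.95], [-1.0, -0.02, 0.01, 60.82], [-0.01, -0.18, -0.98, 1134.98], [0.0, 0.0, 0.0, 1.0]] 385.5549977298436
tub0_c [([473, -134, 36], 0.9), ([479, 279, 38], 0.45)]
nest0 [([666, 147, 6], 0.88), ([656, 61, 10], 0.76), ([650, -28, 6], 0.59), ([480, 276, 39], 0.31)]
nest1 [([666, 147, 6], 0.88), ([656, 61, 10], 0.76), ([650, -28, 6], 0.59), ([480, 276, 39], 0.31)]
nest2 [([666, 147,
[... 965 characters left out ...]
[648, -300, 0], 0.86), ([475, 282, 20], 0.27), ([642, 309, 1], 0.25)]
packet [([469, 456, 2], 0.56)]
{'intrinsics': array([[337.95415139,   0.        , 257.09502925],
       [  0.        , 337.95415139, 195.79534823],
       [  0.        ,   0.        ,   1.        ]]), 'D': array([-0.10051132,  0.        ,  0.        ,  0.        ,  0.        ]), 'mount': array([[-5.27066746e-04, -9.66423894e-01, -2.56952485e-01,
         6.60468872e+01],
       [ 9.99999288e-01, -2.34193944e-04, -1.17039439e-03,
        -9.08794367e-01],
       [ 1.07092039e-03, -2.56952919e-01,  9.66423329e-01,
        -1.41983499e+02],
       [ 0.00000000e+00,  0.00000000e+00,  0.00000000e+00,
         1.00000000e+00]])}
```

View pics/top0.png

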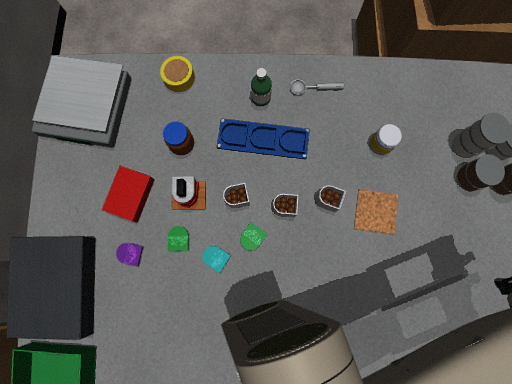

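View pics/side0.png

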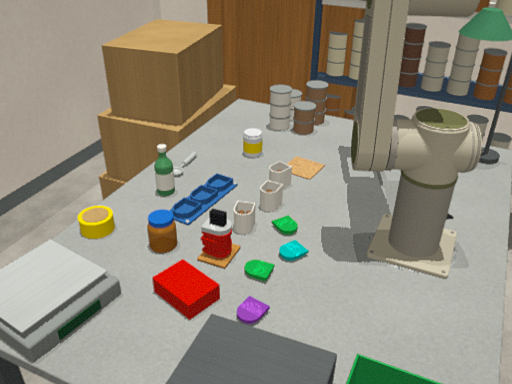

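```bash
cat >> h.py <<'E'
from scipy.optimize import least_squares
def sdD(q,L,W):
    # signed distance (approx) of D: flat x=-L/2, sides +-W/2, round about x=L/2-W/2
    r=W/2;c=L/2-r;x,y=q[:,0],q[:,1]
    rd=np.where(x>c,np.hypot(x-c,y)-r,np.abs(y)-r)
    a=-L/2-x
    out=np.hypot(np.maximum(rd,0),np.maximum(a,0))
    return np.where((rd>0)&(a>0),out,np.maximum(rd,a))
def fitD(P,L,W,bound=None):
    """outline points P (n,2) -> x,y,yaw deg,rms"""
    m0=P.mean(0);best=None
    for y0 in np.arange(0,2*np.pi,np.pi/6):
        def f(v):
            c,s=np.cos(v[2]),np.sin(v[2]);return sdD((P-v[:2])@np.array([[c,-s],[s,c]]),L+v[3],W+v[3])
        o=least_squares(lambda v:np.r_[f(v)],[*m0,y0,0],loss='soft_l1',f_scale=1.0)
        if best is None or o.cost<best.cost:best=o
    v=best.x
    return np.round([v[0],v[1],(np.degrees(v[2])+180)%360-180,v[3],np.sqrt(np.mean(best.fun**2))],1)
def outline(W,mask,inner=False):
    """world xy along the outer contour of mask's biggest blob"""
    m=mask.astype(np.uint8)
    cs,_=cv2.findContours(m,cv2.RETR_EXTERNAL,cv2.CHAIN_APPROX_NONE)
    c=max(cs,key=cv2.contourArea)[:,0]
    P=W[c[:,1],c[:,0]];return P[~np.isnan(P[:,0])],c
E
python3 - <<'E'
from h import *
z=np.load("/tmp/top.npz");p,W=z["p"].astype(int),z["W"]
X,Y,Z=W[...,0],W[...,1],W[...,2]
def comps(m,a):
    n,l,s,c=cv2.connectedComponentsWithStats(m.astype(np.uint8))
    return [l==i for i in range(1,n) if s[i,4]>a]
reg=(X>300)&(X<800)&(abs(Y)<400)
print("tubs")
for m in comps(reg&(Z>60)&(Z<80)&(p.min(2)>90)&(X<540)&(Y<200),20):
    P,c=outline(W,m);print(c.mean(0).round(),np.nanmedian(Z[m]).round(1),fitD(P[:,:2],68,56))
print("weight plate")
m=reg&(Z>98)&(Z<112)&(Y>220)&(Y<340)&(X<560)
P,c=outline(W,m);print(fitD(P[:,:2],72,60))
m=reg&(Z>135)&(Y>220)&(Y<340)&(X<560)
print("handle",cv2.minAreaRect(W[m][:,:2].astype(np.float32)),np.nanmedian(Z[m]))
m=(p[...,2]>p[...,0]+50)&(p[...,2]>p[...,1]+30)&(X>550)&(X<760)&(Y>-100)&(Y<230)
print("carrier",cv2.minAreaRect(W[m][:,:2].astype(np.float32)), np.nanpercentile(Z[m],[5,25,50,75,95]))
m=(Z<8)&(p[...,0]>p[...,2]+60)&(X>350)&(X<520)&(Y<-200)
print("mat",cv2.minAreaRect(W[m][:,:2].astype(np.float32)))
E
```

```text
tubs
[236. 194.] 69.8 [470.4 136.  103.   -2.1   0.8]
[332. 196.] 69.3 [ 472.1 -133.9   70.8   -1.1    0.9]
[287. 204.] 69.6 [447.6  -4.8  86.4  -2.1   0.8]
weight plate
[ 475.9  277.  -176.8   -2.     0.7]
handle ((475.3174743652344, 276.9418029785156), (42.81764221191406, 20.664583206176758), 4.810598850250244) 143.76646091169044
carrier ((657.06640625, 60.41481018066406), (273.221923828125, 96.51441955566406), 84.18070220947266) [ 4.27096045  6.67244415  8.40958361 10.47681648 28.75930548]
mat ((439.5323181152344, -280.1695556640625), (120.88592529296875, 119.93034362792969), 82.54755401611328)
```

Run:
```python
import cv2
p=cv2.imread("pics/top0.png"); cv2.imwrite("pics/c1.png",cv2.resize(p[110:230,160:400],None,fx=3.3,fy=3.3,interpolation=cv2.INTER_CUBIC))
```

```text
(no output)
```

View pics/c1.png

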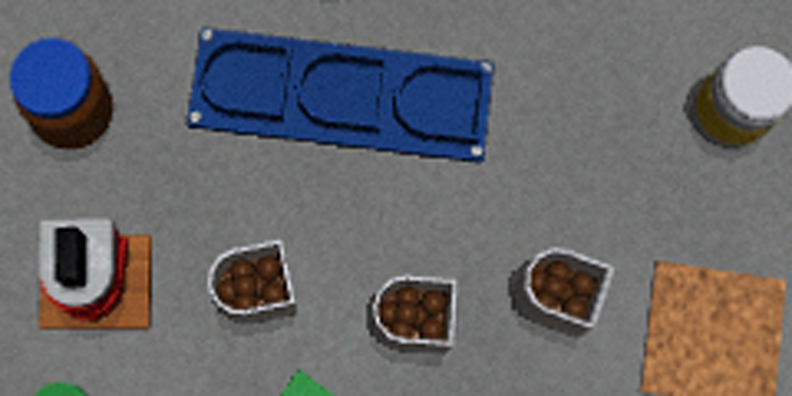

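Emit:
{"name": "apply_moves", "arguments": {"rows": [[0, 0, 0, 0, 0, 0.13], [0, 0, 0, 0, 0, 0.13], [0, 0, 0, 0, 0, 0.13], [18, -53, 0, 0, 0, 0], [18, -53, 0, 0, 0, 0]]}}

```text
time: 1.82
tool_pos: [294.0, -428.9, 230.8]
tcp_rot: [-180.0, 0.0, 3.8]
ft_force: [0.1, 0.6, 0.7]
finger_gap: 85.4
grip_force: 0.0
```

Emit:
{"name": "apply_moves", "arguments": {"rows": [[18, -53, 0, 0, 0, 0], [18, -53, 0, 0, 0, 0], [18, -53, 0, 0, 0, 0], [18, -53, 0, 0, 0, 0], [18, -53, 0, 0, 0, 0]]}}

```text
time: 2.45
tool_pos: [366.0, -157.9, 231.6]
tcp_rot: [180.0, -0.1, 3.9]
ft_force: [0.3, -0.6, 0.6]
finger_gap: 85.4
grip_force: 0.0
```

Emit:
{"name": "apply_moves", "arguments": {"rows": [[18, -53, 0, 0, 0, 0], [18, -53, 0, 0, 0, 0], [18, -53, 0, 0, 0, 0], [18, -53, 0, 0, 0, 0], [18, -53, 0, 0, 0, 0]]}}

```text
time: 3.08
tool_pos: [437.9, 112.9, 231.7]
tcp_rot: [180.0, -0.1, 3.9]
ft_force: [0.9, -0.1, -0.7]
finger_gap: 85.3
grip_force: 0.0
```

Emit:
{"name": "apply_moves", "arguments": {"rows": [[18, -53, 0, 0, 0, 0], [18, -53, 0, 0, 0, 0], [15, -53, 0, 0, 0, 0], [0, 0, 0, 0, 0, 0], [0, 0, 0, 0, 0, 0]]}}

```text
time: 3.7
tool_pos: [477.5, 272.9, 231.0]
tcp_rot: [180.0, 0.0, 3.9]
ft_force: [0.1, 0.1, -0.1]
finger_gap: 85.5
grip_force: 0.0
```

```bash
cat >> h.py <<'E'
def goto(x,y,z,yaw):
    """print the turn (rz, rad) to make first, then the shift in tool axes after it"""
    s=sense();y0=s["tcp_rot"][2];d=(yaw-y0+180)%360-180;a=np.radians(yaw)
    dx,dy,dz=np.array([x,y,z])-s["tool_pos"]
    print("t=%.1f at"%s["time"],s["tool_pos"].round(1),s["tcp_rot"].round(2),"gap %.1f"%s["finger_gap"],"| rz=%.3f"%-np.radians(d),"shift [%.1f %.1f %.1f]"%(dx*np.cos(a)+dy*np.sin(a),dx*np.sin(a)-dy*np.cos(a),-dz))
E
python3 - <<'E'
from h import *
p,d,K,D,T=snap("wrist");save("w1.png",p);W=cloud(d,K,D,T);X,Y,Z=W[...,0],W[...,1],W[...,2]
m=(Z>136)&(Z<150)&(abs(X-475)<60)&(abs(Y-277)<60)
print("handle",cv2.minAreaRect(W[m][:,:2].astype(np.float32)),np.nanmedian(Z[m]))
m=(Z>98)&(Z<110)&(abs(X-475)<60)&(abs(Y-277)<60)
print("plate",fitD(outline(W,m)[0][:,:2],72,60))
goto(475.3,277,112,4)
E
```

```text
handle ((479.4538879394531, 276.4068603515625), (44.205177307128906, 19.94129180908203), 2.043478488922119) 143.02989641845002
plate [ 480.1  276.5 -177.    -2.4    8.7]
t=3.8 at [477.7 272.3 231.3] [1.7997e+02 1.0000e-02 3.8700e+00] gap 85.6 | rz=-0.002 shift [-2.0 -4.8 119.3]
```

View pics/w1.png

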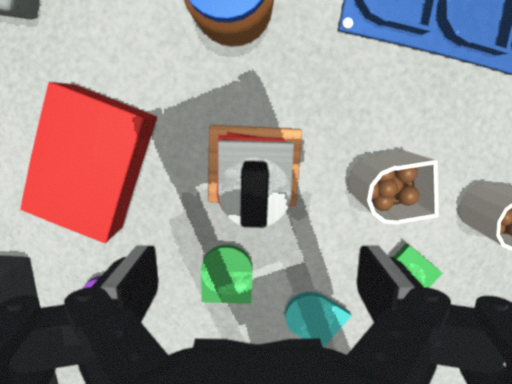

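Emit:
{"name": "apply_moves", "arguments": {"rows": [[1.5, -4, 0, 0, 0, 0.02], [0, 0, 30, 0, 0, 0], [0, 0, 40, 0, 0, 0], [0, 0, 35, 0, 0, 0], [0, 0, 14, 0, 0, 0]]}}

```text
time: 4.38
tool_pos: [477.9, 275.8, 110.3]
tcp_rot: [179.9, 0.2, 2.6]
ft_force: [0.0, 0.4, 1.0]
finger_gap: 85.4
grip_force: 0.0
```

Emit:
{"name": "apply_moves", "arguments": {"rows": [[0, 0, 0, 0, 0, 0], [0, 0, 0, 0, 0, 0], [0, 0, 0, 0, 0, 0], [0, 0, 0, 0, 0, 0], [0, 0, 0, 0, 0, 0]], "fingers": 5, "grip_force": 50}}

```text
time: 5.0
tool_pos: [479.9, 277.0, 113.7]
tcp_rot: [180.0, -0.1, 2.7]
ft_force: [0.0, -4.8, 6.5]
finger_gap: 19.2
grip_force: 51.1
```

Run:
```python
from h import *
print(sense()["grip_force"]);goto(439.5,-280,112+5-90,3)
```

```text
51.058913469314575
t=5.0 at [479.9 277.  113.7] [ 1.7999e+02 -1.2000e-01  2.7400e+00] gap 19.2 | rz=-0.005 shift [-69.5 554.1 86.7]
```

Emit:
{"name": "apply_moves", "arguments": {"rows": [[0, 0, -10, 0, 0, 0], [0, 0, -25, 0, 0, 0], [0, 0, -25, 0, 0, 0], [-4, 28, 0, 0, 0, 0], [-6, 48, 0, 0, 0, 0]]}}

```text
time: 5.62
tool_pos: [472.5, 201.1, 173.0]
tcp_rot: [-180.0, -0.0, 2.9]
ft_force: [0.4, -0.9, -3.0]
finger_gap: 19.0
grip_force: 50.0
```

Emit:
{"name": "apply_moves", "arguments": {"rows": [[-6, 48, 0, 0, 0, 0], [-6, 48, 0, 0, 0, 0], [-6, 48, 0, 0, 0, 0], [-6, 48, 0, 0, 0, 0], [-6, 48, 0, 0, 0, 0]]}}

```text
time: 6.25
tool_pos: [453.7, -41.6, 172.6]
tcp_rot: [-180.0, -0.0, 2.8]
ft_force: [0.9, 0.0, -3.0]
finger_gap: 19.4
grip_force: 50.0
```

Emit:
{"name": "apply_moves", "arguments": {"rows": [[-6, 48, 0, 0, 0, 0], [-6, 48, 0, 0, 0, 0], [-6, 48, 0, 0, 0, 0], [-6, 48, 0, 0, 0, 0], [-6, 28, 0, 0, 0, 0]]}}

```text
time: 6.88
tool_pos: [434.1, -263.5, 172.5]
tcp_rot: [-180.0, -0.0, 2.7]
ft_force: [-0.0, -0.7, -2.2]
finger_gap: 19.5
grip_force: 50.1
```

Emit:
{"name": "apply_moves", "arguments": {"rows": [[0, 17, 20, 0, 0, 0], [0, 0, 40, 0, 0, 0], [0, 0, 40, 0, 0, 0], [0, 0, 30, 0, 0, 0], [0, 0, 8, 0, 0, 0]]}}

```text
time: 7.5
tool_pos: [433.8, -277.0, 32.0]
tcp_rot: [-179.8, 0.2, 2.7]
ft_force: [-0.6, 0.1, -3.1]
finger_gap: 19.1
grip_force: 50.1
```

Run:
```python
from h import *
print(sense()["grip_force"],sense()["ft_force"]);goto(439.5,-280,27,3)
```

```text
50.0568026304245 [-0.56224841  0.0780433  -3.06183751]
t=7.5 at [ 433.8 -277.    32. ] [-179.8     0.2     2.74] gap 19.1 | rz=-0.005 shift [5.5 3.3 5.0]
```

Emit:
{"name": "apply_moves", "arguments": {"rows": [[0, 0, 1, 0, 0, 0], [0, 0, 1, 0, 0, 0], [0, 0, 1, 0, 0, 0], [0, 0, 0, 0, 0, 0], [0, 0, 0, 0, 0, 0]]}}

```text
time: 8.12
tool_pos: [435.6, -278.7, 31.6]
tcp_rot: [180.0, -0.0, 2.7]
ft_force: [-0.7, 0.2, -2.5]
finger_gap: 19.6
grip_force: 50.1
```

Emit:
{"name": "apply_moves", "arguments": {"rows": [[0, 0, 1, 0, 0, 0], [0, 0, 1, 0, 0, 0], [0, 0, 1, 0, 0, 0], [0, 0, 1, 0, 0, 0], [0, 0, 0, 0, 0, 0]]}}

```text
time: 8.75
tool_pos: [435.7, -279.0, 28.5]
tcp_rot: [180.0, -0.0, 2.7]
ft_force: [-5.1, 2.1, 9.6]
finger_gap: 19.2
grip_force: 52.1
```

Emit:
{"name": "apply_moves", "arguments": {"rows": [[0, 0, 0, 0, 0, 0], [0, 0, 0, 0, 0, 0], [0, 0, 0, 0, 0, 0], [0, 0, 0, 0, 0, 0], [0, 0, -2, 0, 0, 0]], "fingers": 85}}

```text
time: 9.38
tool_pos: [435.3, -278.4, 29.1]
tcp_rot: [-180.0, 0.0, 2.7]
ft_force: [0.6, -0.4, 0.2]
finger_gap: 85.0
grip_force: 0.0
```

Emit:
{"name": "apply_moves", "arguments": {"rows": [[0, 0, -20, 0, 0, 0], [0, 0, -50, 0, 0, 0], [0, 0, -50, 0, 0, 0], [0, 0, -50, 0, 0, 0], [0, 0, -30, 0, 0, 0]]}}

```text
time: 10.0
tool_pos: [436.3, -279.2, 232.8]
tcp_rot: [179.8, -0.2, 2.7]
ft_force: [0.7, -0.2, -0.1]
finger_gap: 85.0
grip_force: 0.0
```

Run:
```python
from h import *
p,d,K,D,T=snap("wrist");W=cloud(d,K,D,T);X,Y,Z=W[...,0],W[...,1],W[...,2]
m=(Z>45)&(Z<70)&(abs(X-435)<60)&(abs(Y+279)<60)
print("handle",cv2.minAreaRect(W[m][:,:2].astype(np.float32)),np.nanmedian(Z[m]))
# tubs from top again
p,d,K,D,T=snap("top");W=cloud(d,K,D,T);X,Y,Z=W[...,0],W[...,1],W[...,2];p=p.astype(int)
m=(Z>60)&(Z<80)&(p.min(2)>90)&(X<540)&(X>350)&(Y<200)&(Y>-200)
n,l,s,c=cv2.connectedComponentsWithStats(m.astype(np.uint8))
for i in range(1,n):
    if s[i,4]>20: print(fitD(outline(W,l==i)[0][:,:2],68,56))
goto(470,-190,230,70)
```

```text
handle ((435.9075622558594, -277.9216003417969), (43.097557067871094, 19.577871322631836), 2.6260499954223633) 57.9819429444986
[470.3 135.5 104.   -3.    0.9]
[ 472.1 -133.4   71.    -2.9    1.1]
[ 472.1 -133.9   70.4   -2.6    0.9]
[447.5  -4.8  86.6  -2.    0.8]
t=10.1 at [ 437.3 -280.   234.4] [179.7   -0.34   2.74] gap 84.8 | rz=-1.174 shift [95.8 -0.1 4.4]
```

Emit:
{"name": "apply_moves", "arguments": {"rows": [[0, 0, 0, 0, 0, -0.168], [0, 0, 0, 0, 0, -0.168], [0, 0, 0, 0, 0, -0.168], [0, 0, 0, 0, 0, -0.168], [0, 0, 0, 0, 0, -0.168]]}}

```text
time: 10.72
tool_pos: [435.0, -278.2, 228.0]
tcp_rot: [-179.9, 0.0, 51.2]
ft_force: [0.2, -0.7, 0.3]
finger_gap: 85.0
grip_force: 0.0
```

Emit:
{"name": "apply_moves", "arguments": {"rows": [[0, 0, 0, 0, 0, -0.168], [0, 0, 0, 0, 0, -0.168], [50, -5, 0, 0, 0, 0], [50, -6, 0, 0, 0, 0], [49, -6, 0, 0, 0, 0]]}}

```text
time: 11.35
tool_pos: [469.8, -131.1, 228.1]
tcp_rot: [-179.9, -0.0, 70.1]
ft_force: [1.4, -0.2, 0.0]
finger_gap: 85.3
grip_force: 0.0
```

Emit:
{"name": "apply_moves", "arguments": {"rows": [[0, 0, 0, 0, 0, 0], [0, 0, 0, 0, 0, 0], [0, 0, 0, 0, 0, 0], [0, 0, 0, 0, 0, 0], [0, 0, 0, 0, 0, 0]]}}

```text
time: 11.98
tool_pos: [470.0, -133.3, 229.2]
tcp_rot: [-180.0, 0.0, 70.1]
ft_force: [0.0, 0.3, 0.4]
finger_gap: 85.1
grip_force: 0.0
```

```bash
cat >> h.py <<'E'
def tub(x0,y0,r=60,zl=62,zh=78):
    s=sense();p,d,K,D,T=snap("wrist");W=cloud(d,K,D,T);q=p.astype(int)
    m=(W[...,2]>zl)&(W[...,2]<zh)&(np.hypot(W[...,0]-x0,W[...,1]-y0)<r)&(q.min(2)>110)
    P,c=outline(W,m);f=fitD(P[:,:2],68,56)
    print("tub z",np.nanmedian(W[m][:,2]).round(1),"fit",f);return p,d,W,f
def intool(f):
    s=sense();a=np.radians(s["tcp_rot"][2]);dx,dy=np.array(f[:2])-s["tool_pos"][:2]
    print("in tool: x %.1f y %.1f dyaw %.1f"%(dx*np.cos(a)+dy*np.sin(a),dx*np.sin(a)-dy*np.cos(a),f[2]-s["tcp_rot"][2]))
E
python3 - <<'E'
from h import *
p,d,W,f=tub(472,-134);intool(f);save("w2.png",p);goto(470,-136,70-40,f[2])
E
```

```text
tub z 69.0 fit [ 4.748e+02 -1.333e+02  7.040e+01 -3.000e-01  4.000e-01]
in tool: x 1.5 y 4.5 dyaw 0.3
t=12.0 at [ 470.  -133.2  229.3] [-180.      0.     70.06] gap 84.7 | rz=-0.006 shift [-2.6 0.9 199.3]
```

View pics/w2.png

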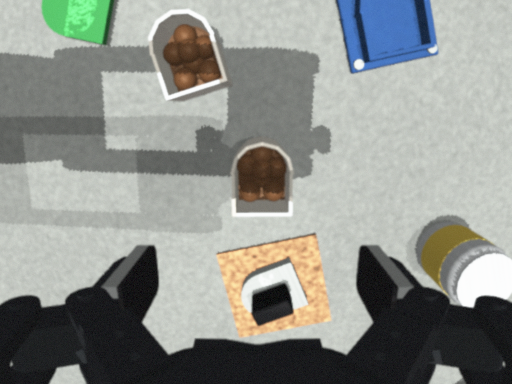

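Emit:
{"name": "apply_moves", "arguments": {"rows": [[-4.5, 4.5, 0, 0, 0, 0], [0, 0, 50, 0, 0, 0], [0, 0, 60, 0, 0, 0], [0, 0, 60, 0, 0, 0], [0, 0, 27, 0, 0, 0]]}}

```text
time: 12.65
tool_pos: [470.3, -137.7, 28.3]
tcp_rot: [-179.7, -0.0, 70.1]
ft_force: [-0.3, -0.5, 0.7]
finger_gap: 85.0
grip_force: 0.0
```

Emit:
{"name": "apply_moves", "arguments": {"rows": [[0, 0, 0, 0, 0, 0], [0, 0, 0, 0, 0, 0], [0, 0, 0, 0, 0, 0], [0, 0, 0, 0, 0, 0], [0, 0, 0, 0, 0, 0]], "fingers": 45, "grip_force": 30}}

```text
time: 13.28
tool_pos: [473.6, -138.6, 33.2]
tcp_rot: [179.9, -0.0, 70.1]
ft_force: [0.4, 0.2, 2.4]
finger_gap: 56.4
grip_force: 32.4
```

Emit:
{"name": "apply_moves", "arguments": {"rows": [[0, 0, -10, 0, 0, 0], [0, 0, -40, 0, 0, 0], [0, 0, -50, 0, 0, 0], [0, 0, -50, 0, 0, 0], [0, 0, -50, 0, 0, 0]]}}

```text
time: 13.9
tool_pos: [472.5, -138.3, 234.6]
tcp_rot: [180.0, 0.0, 70.1]
ft_force: [0.2, 1.6, -1.8]
finger_gap: 56.6
grip_force: 32.8
```

Run:
```python
from h import *
s=sense();print(s["ft_force"],s["grip_force"])
goto(648,-29,230,84.2)
```

```text
[ 0.22060403  1.64278677 -1.81656169] 32.788147777318954
t=13.9 at [ 472.5 -138.3  234.6] [179.97   0.    70.12] gap 56.6 | rz=-0.246 shift [126.5 163.6 4.6]
```

Emit:
{"name": "apply_moves", "arguments": {"rows": [[0, 0, 0, 0, 0, -0.123], [0, 0, 0, 0, 0, -0.123], [9, 50, 0, 0, 0, 0], [9, 55, 0, 0, 0, 0], [9, 50, 0, 0, 0, 0]]}}

```text
time: 14.52
tool_pos: [631.3, -127.1, 233.0]
tcp_rot: [180.0, 0.0, 84.2]
ft_force: [-0.4, -1.0, -1.0]
finger_gap: 56.3
grip_force: 32.9
```

Emit:
{"name": "apply_moves", "arguments": {"rows": [[0, 9, 0, 0, 0, 0], [0, 0, 0, 0, 0, 0], [0, 0, 0, 0, 0, 0], [0, 0, 0, 0, 0, 0], [0, 0, 0, 0, 0, 0]]}}

```text
time: 15.15
tool_pos: [638.3, -128.3, 233.0]
tcp_rot: [180.0, 0.0, 84.2]
ft_force: [0.3, 0.8, -2.0]
finger_gap: 56.3
grip_force: 33.1
```

Run:
```python
from h import *
goto(638,-128.5,230,84.2)
p,d,K,D,T=snap("wrist");save("w3.png",p);W=cloud(d,K,D,T);np.savez("/tmp/w3.npz",p=p,d=d,W=W,T=T)
q=p.astype(int);X,Y,Z=W[...,0],W[...,1],W[...,2]
b=(q[...,2]>q[...,0]+40)
print(np.histogram(Z[b],bins=np.arange(-5,40,3)))
s=sense();z0=s["tool_pos"][2]
m=(Z>z0+25)&(Z<z0+50)&(q.min(2)>110);print(m.sum(),np.nanmedian(Z[m])-z0)
```

```text
t=15.2 at [ 638.3 -128.3  233. ] [1.7995e+02 1.0000e-02 8.4190e+01] gap 56.3 | rz=-0.000 shift [-0.2 -0.3 3.0]
(array([   2,    6,    1, 2674, 5980,  113,  124,  128,   91,  121, 1311,
        354,    0,    0]), array([-5, -2,  1,  4,  7, 10, 13, 16, 19, 22, 25, 28, 31, 34, 37]))
5866 35.697928219656944
```

View pics/w3.png

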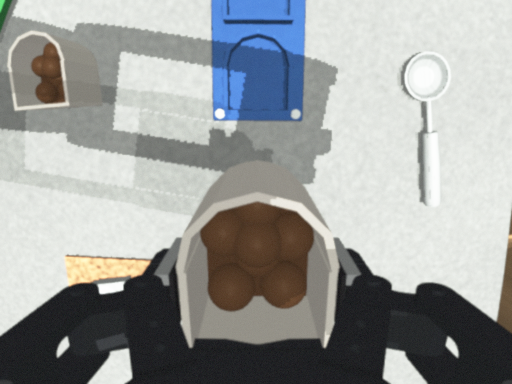

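```bash
cat >> h.py <<'E'
def nestfit(W,q,c):
    q=q.astype(int);b=(q[...,2]>q[...,0]+40)&(W[...,2]>24.5)&(W[...,2]<32)&(np.hypot(W[...,0]-c[0],W[...,1]-c[1])<56)
    a=np.radians(84.2);u=(W[...,0]-c[0])*np.cos(a)+(W[...,1]-c[1])*np.sin(a);b&=abs(u)<43
    P=W[b][:,:2];f=fitD(P,76,64);print("nest n",len(P),f);return f
def heldfit(W,q,s,zc=35.7,L=65,Wd=53):
    z0=s["tool_pos"][2];q=q.astype(int)
    m=(abs(W[...,2]-z0-zc)<5)&(q.min(2)>110)
    P=W[m][:,:2];f=fitD(P,L,Wd);print("held n",len(P),f);return f
E
python3 - <<'E'
from h import *
z=np.load("/tmp/w3.npz");q,W=z["p"],z["W"];s=sense()
n=nestfit(W,q,(648,-29));intool(n);h=heldfit(W,q,s);intool(h)
Z=W[...,2]-s["tool_pos"][2];m=(Z>25)&(Z<45)&(q.min(2)>110);print(np.percentile(Z[m],[5,25,50,75,95]))
E
```

```text
nest n 1152 [ 6.494e+02 -2.920e+01  8.370e+01  1.000e-01  1.300e+00]
in tool: x 99.7 y 0.9 dyaw -0.5
held n 4479 [ 639.3 -122.2   84.3   -0.8    1.4]
in tool: x 6.1 y 0.3 dyaw 0.1
[26.27366921 32.03773006 35.67924329 36.33378153 37.22176062]
```

Emit:
{"name": "apply_moves", "arguments": {"rows": [[40, 0.6, 0, 0, 0, 0.009], [40, 0, 0, 0, 0, 0], [13.6, 0, 0, 0, 0, 0], [0, 0, 40, 0, 0, 0], [0, 0, 50, 0, 0, 0]]}}

```text
time: 15.82
tool_pos: [650.6, -35.5, 143.4]
tcp_rot: [179.7, 0.0, 83.7]
ft_force: [0.1, 0.0, -2.6]
finger_gap: 56.5
grip_force: 33.1
```

Emit:
{"name": "apply_moves", "arguments": {"rows": [[0, 0, 50, 0, 0, 0], [0, 0, 22, 0, 0, 0], [0, 0, 0, 0, 0, 0], [0, 0, 0, 0, 0, 0], [0, 0, 0, 0, 0, 0]]}}

```text
time: 16.45
tool_pos: [651.2, -35.4, 73.3]
tcp_rot: [179.7, 0.0, 83.7]
ft_force: [-0.1, 0.1, -2.1]
finger_gap: 56.3
grip_force: 33.1
```

Emit:
{"name": "apply_moves", "arguments": {"rows": [[0, 0, 5, 0, 0, 0], [0, 0, 5, 0, 0, 0], [0, 0, 3, 0, 0, 0], [0, 0, 0, 0, 0, 0], [0, 0, 0, 0, 0, 0]]}}

```text
time: 17.08
tool_pos: [649.3, -35.1, 57.3]
tcp_rot: [-180.0, -0.0, 83.7]
ft_force: [-0.9, -0.2, -1.4]
finger_gap: 56.7
grip_force: 33.1
```

Run:
```python
from h import *
goto(649.2-.8*0+0,-35,42,83.7);print(sense()["ft_force"])
```

```text
t=17.1 at [649.3 -35.1  57.3] [-180.    -0.    83.7] gap 56.7 | rz=-0.000 shift [0.1 -0.1 15.3]
[-0.85922456 -0.19997739 -1.42569805]
```

Emit:
{"name": "apply_moves", "arguments": {"rows": [[0, 0, 4, 0, 0, 0], [0, 0, 4, 0, 0, 0], [0, 0, 3, 0, 0, 0], [0, 0, 2, 0, 0, 0], [0, 0, 0, 0, 0, 0]]}}

```text
time: 17.7
tool_pos: [649.1, -35.1, 44.0]
tcp_rot: [-180.0, -0.0, 83.7]
ft_force: [0.8, -0.5, -0.8]
finger_gap: 56.4
grip_force: 33.1
```

Emit:
{"name": "apply_moves", "arguments": {"rows": [[0, 0, 1, 0, 0, 0], [0, 0, 1, 0, 0, 0], [0, 0, 0, 0, 0, 0], [0, 0, 0, 0, 0, 0], [0, 0, 0, 0, 0, 0]]}}

```text
time: 18.32
tool_pos: [649.3, -35.1, 42.4]
tcp_rot: [180.0, 0.0, 83.7]
ft_force: [0.3, -0.3, -1.3]
finger_gap: 56.8
grip_force: 33.1
```

Emit:
{"name": "apply_moves", "arguments": {"rows": [[0, 0, 1, 0, 0, 0], [0, 0, 1, 0, 0, 0], [0, 0, 0, 0, 0, 0], [0, 0, 0, 0, 0, 0], [0, 0, 0, 0, 0, 0]]}}

```text
time: 18.95
tool_pos: [649.4, -35.0, 41.3]
tcp_rot: [180.0, -0.0, 83.7]
ft_force: [-4.1, 1.2, 5.4]
finger_gap: 56.7
grip_force: 33.5
```

Emit:
{"name": "apply_moves", "arguments": {"rows": [[0, 0, 0, 0, 0, 0], [0, 0, 0, 0, 0, 0], [0, 0, 0, 0, 0, 0], [0, 0, 0, 0, 0, 0], [0, 0, -5, 0, 0, 0]], "fingers": 85}}

```text
time: 19.58
tool_pos: [648.8, -35.1, 44.9]
tcp_rot: [-179.9, -0.0, 83.7]
ft_force: [0.2, 0.2, -0.6]
finger_gap: 84.9
grip_force: 0.0
```

Emit:
{"name": "apply_moves", "arguments": {"rows": [[0, 0, -20, 0, 0, 0], [0, 0, -50, 0, 0, 0], [0, 0, -50, 0, 0, 0], [0, 0, -50, 0, 0, 0], [0, 0, -15, 0, 0, 0]]}}

```text
time: 20.2
tool_pos: [651.5, -35.4, 237.5]
tcp_rot: [179.5, 0.0, 83.7]
ft_force: [-0.0, -0.2, 0.3]
finger_gap: 85.1
grip_force: 0.0
```

Emit:
{"name": "apply_moves", "arguments": {"rows": [[0, 0, 0, 0, 0, 0], [0, 0, 0, 0, 0, 0], [0, 0, 0, 0, 0, 0], [0, 0, 0, 0, 0, 0], [0, 0, 0, 0, 0, 0]]}}

```text
time: 20.82
tool_pos: [649.0, -35.1, 229.6]
tcp_rot: [-179.9, -0.0, 83.7]
ft_force: [-0.2, -0.4, 0.2]
finger_gap: 84.9
grip_force: 0.0
```

Run:
```python
from h import *
p,d,W,f=tub(649,-29,zl=70,zh=86);intool(f)
n1=nestfit(W,p,(658,60));intool(n1)
goto(447.3,-10.8,230,86.5)
```

```text
tub z 77.0 fit [ 6.508e+02 -2.920e+01  8.390e+01 -3.000e-01  3.000e-01]
in tool: x 6.0 y 1.0 dyaw 0.2
nest n 1196 [6.59e+02 6.02e+01 8.41e+01 1.00e-01 1.30e+00]
in tool: x 95.8 y -0.6 dyaw 0.4
t=20.9 at [649.1 -35.1 229.9] [-179.96    0.     83.7 ] gap 84.6 | rz=-0.049 shift [11.9 -202.9 -0.1]
```

Emit:
{"name": "apply_moves", "arguments": {"rows": [[0, 0, 0, 0, 0, -0.049], [3, -50, 0, 0, 0, 0], [3, -55, 0, 0, 0, 0], [3, -55, 0, 0, 0, 0], [3, -43, 0, 0, 0, 0]]}}

```text
time: 21.5
tool_pos: [445.6, -10.5, 230.2]
tcp_rot: [180.0, 0.0, 86.5]
ft_force: [-0.6, -0.5, 0.5]
finger_gap: 85.1
grip_force: 0.0
```

Emit:
{"name": "apply_moves", "arguments": {"rows": [[0, 0, 0, 0, 0, 0], [0, 0, 0, 0, 0, 0], [0, 0, 0, 0, 0, 0], [0, 0, 0, 0, 0, 0], [0, 0, 0, 0, 0, 0]]}}

```text
time: 22.12
tool_pos: [447.7, -10.8, 230.1]
tcp_rot: [-180.0, -0.0, 86.5]
ft_force: [-0.3, -0.3, -0.3]
finger_gap: 85.1
grip_force: 0.0
```

Run:
```python
from h import *
p,d,W,f=tub(447,-5);intool(f);goto(f[0],f[1],32,f[2])
```

```text
tub z 69.0 fit [ 4.503e+02 -4.700e+00  8.670e+01 -3.000e-01  4.000e-01]
in tool: x 6.2 y 2.4 dyaw 0.2
t=22.2 at [447.6 -10.8 230.1] [-179.96   -0.     86.5 ] gap 84.8 | rz=-0.003 shift [6.2 2.4 198.1]
```

Emit:
{"name": "apply_moves", "arguments": {"rows": [[0, 2, 30, 0, 0, 0], [0, 0, 55, 0, 0, 0], [0, 0, 55, 0, 0, 0], [0, 0, 40, 0, 0, 0], [0, 0, 17, 0, 0, 0]]}}

```text
time: 22.8
tool_pos: [447.4, -10.6, 30.7]
tcp_rot: [-179.8, -0.0, 86.5]
ft_force: [0.6, 0.0, -0.1]
finger_gap: 85.1
grip_force: 0.0
```

Emit:
{"name": "apply_moves", "arguments": {"rows": [[0, 0, 0, 0, 0, 0], [0, 0, 0, 0, 0, 0], [0, 0, 0, 0, 0, 0], [0, 0, 0, 0, 0, 0], [0, 0, 0, 0, 0, 0]], "fingers": 45}}

```text
time: 23.42
tool_pos: [451.1, -11.0, 35.1]
tcp_rot: [179.8, 0.0, 86.5]
ft_force: [0.3, 0.8, 7.5]
finger_gap: 56.3
grip_force: 32.5
```

Emit:
{"name": "apply_moves", "arguments": {"rows": [[0, 0, -10, 0, 0, 0], [0, 0, -40, 0, 0, 0], [0, 0, -50, 0, 0, 0], [0, 0, -50, 0, 0, 0], [0, 0, -50, 0, 0, 0]]}}

```text
time: 24.05
tool_pos: [448.7, -10.8, 235.3]
tcp_rot: [-180.0, 0.0, 86.5]
ft_force: [1.2, 0.1, -1.6]
finger_gap: 56.1
grip_force: 32.7
```

Run:
```python
from h import *
goto(648.8,-39.3,233,84)
```

```text
t=24.1 at [448.7 -10.8 235.3] [-1.7999e+02  1.0000e-02  8.6500e+01] gap 56.1 | rz=0.044 shift [-7.4 202.0 2.3]
```

Emit:
{"name": "apply_moves", "arguments": {"rows": [[0, 0, 0, 0, 0, 0.044], [-2, 52, 0, 0, 0, 0], [-2, 52, 0, 0, 0, 0], [-2, 52, 1, 0, 0, 0], [-1, 46, 0, 0, 0, 0]]}}

```text
time: 24.68
tool_pos: [650.7, -39.3, 232.2]
tcp_rot: [-180.0, 0.0, 84.0]
ft_force: [0.6, -0.1, -0.8]
finger_gap: 56.4
grip_force: 32.8
```

Emit:
{"name": "apply_moves", "arguments": {"rows": [[0, 0, 0, 0, 0, 0], [0, 0, 0, 0, 0, 0], [0, 0, 0, 0, 0, 0], [0, 0, 0, 0, 0, 0], [0, 0, 0, 0, 0, 0]]}}

```text
time: 25.3
tool_pos: [649.3, -38.9, 233.1]
tcp_rot: [179.9, 0.0, 84.0]
ft_force: [0.4, 0.1, -0.6]
finger_gap: 56.2
grip_force: 32.9
```

Run:
```python
from h import *
p,d,K,D,T=snap("wrist");W=cloud(d,K,D,T);s=sense()
n=nestfit(W,p,(659,60));intool(n)
Z=W[...,2]-s["tool_pos"][2];m=(Z>25)&(Z<45)&(p.min(2)>110);h=np.histogram(Z[m],bins=np.arange(25,45,1.));zc=h[1][h[0].argmax()]+.5;print(zc)
h=heldfit(W,p,s,zc);intool(h);goto(n[0],n[1],41,n[2])
```

```text
nest n 1139 [659.   60.3  84.   -0.    1.3]
in tool: x 99.7 y -0.7 dyaw 0.0
34.5
held n 4481 [ 6.502e+02 -3.260e+01  8.390e+01 -3.000e-01  1.900e+00]
in tool: x 6.4 y 0.2 dyaw -0.1
t=25.4 at [649.3 -39.  232.9] [179.95   0.    83.99] gap 56.2 | rz=-0.000 shift [99.7 -0.7 191.9]
```

Emit:
{"name": "apply_moves", "arguments": {"rows": [[40, -0.9, 0, 0, 0, 0], [40, 0, 0, 0, 0, 0], [13.3, 0, 0, 0, 0, 0], [0, 0, 40, 0, 0, 0], [0, 0, 50, 0, 0, 0]]}}

```text
time: 25.98
tool_pos: [659.8, 53.7, 143.4]
tcp_rot: [179.8, -0.0, 84.0]
ft_force: [1.3, 0.6, -2.0]
finger_gap: 56.4
grip_force: 32.9
```

Emit:
{"name": "apply_moves", "arguments": {"rows": [[0, 0, 50, 0, 0, 0], [0, 0, 20, 0, 0, 0], [0, 0, 0, 0, 0, 0], [0, 0, 0, 0, 0, 0], [0, 0, 0, 0, 0, 0]]}}

```text
time: 26.6
tool_pos: [660.4, 53.8, 75.3]
tcp_rot: [179.7, -0.0, 84.0]
ft_force: [-0.8, 0.3, -0.8]
finger_gap: 56.2
grip_force: 32.9
```

Emit:
{"name": "apply_moves", "arguments": {"rows": [[0, 0, 4, 0, 0, 0], [0, 0, 4, 0, 0, 0], [0, 0, 4, 0, 0, 0], [0, 0, 0, 0, 0, 0], [0, 0, 0, 0, 0, 0]]}}

```text
time: 27.22
tool_pos: [658.4, 53.9, 60.2]
tcp_rot: [-180.0, 0.0, 84.0]
ft_force: [-0.1, 0.3, -0.9]
finger_gap: 56.2
grip_force: 32.9
```

Emit:
{"name": "apply_moves", "arguments": {"rows": [[0, 0, 4, 0, 0, 0], [0, 0, 4, 0, 0, 0], [0, 0, 4, 0, 0, 0], [0, 0, 0, 0, 0, 0], [0, 0, 0, 0, 0, 0]]}}

```text
time: 27.85
tool_pos: [658.4, 53.9, 48.3]
tcp_rot: [-180.0, -0.0, 84.0]
ft_force: [0.5, 0.2, -0.7]
finger_gap: 55.9
grip_force: 32.9
```

Nearly home; about 5 mm left.

Emit:
{"name": "apply_moves", "arguments": {"rows": [[0, 0, 2, 0, 0, 0], [0, 0, 2, 0, 0, 0], [0, 0, 1, 0, 0, 0], [0, 0, 1, 0, 0, 0], [0, 0, 0, 0, 0, 0]]}}

```text
time: 28.48
tool_pos: [658.4, 54.0, 43.2]
tcp_rot: [-180.0, -0.0, 84.0]
ft_force: [-4.3, 1.0, 6.0]
finger_gap: 56.0
grip_force: 33.2
```

Run:
```python
from h import *
print(sense()["ft_force"],sense()["tool_pos"])
p,d,K,D,T=snap("top");W=cloud(d,K,D,T);X,Y,Z=W[...,0],W[...,1],W[...,2];p=p.astype(int)
m=(Z>60)&(Z<80)&(p.min(2)>90)&(X<560)&(X>350)&(Y<220)&(Y>60)
n,l,s,c=cv2.connectedComponentsWithStats(m.astype(np.uint8))
for i in range(1,n):
    if s[i,4]>20: print(fitD(outline(W,l==i)[0][:,:2],68,56))
```

```text
[-4.2538351   1.0280875   5.97041085] [658.40520079  54.04675074  43.20472548]
```

Emit:
{"name": "apply_moves", "arguments": {"rows": [[0, 0, 0, 0, 0, 0], [0, 0, 0, 0, 0, 0], [0, 0, 0, 0, 0, 0], [0, 0, 0, 0, 0, 0], [0, 0, -5, 0, 0, 0]], "fingers": 85}}

```text
time: 29.15
tool_pos: [657.9, 53.9, 46.8]
tcp_rot: [-179.9, 0.0, 84.0]
ft_force: [-0.3, 0.3, 0.8]
finger_gap: 84.9
grip_force: 0.0
```

Emit:
{"name": "apply_moves", "arguments": {"rows": [[0, 0, -20, 0, 0, 0], [0, 0, -50, 0, 0, 0], [0, 0, -50, 0, 0, 0], [0, 0, -50, 0, 0, 0], [0, 0, -13, 0, 0, 0]]}}

```text
time: 29.78
tool_pos: [660.8, 53.9, 237.8]
tcp_rot: [179.4, -0.1, 84.0]
ft_force: [0.5, 0.1, -0.0]
finger_gap: 85.2
grip_force: 0.0
```

Emit:
{"name": "apply_moves", "arguments": {"rows": [[0, 0, 0, 0, 0, -0.175], [0, 0, 0, 0, 0, -0.174], [30, -40, 0, 0, 0, 0], [30, -40, 0, 0, 0, 0], [30, -40, 0, 0, 0, 0]]}}

```text
time: 30.4
tool_pos: [518.6, 112.6, 230.3]
tcp_rot: [-180.0, -0.0, 104.0]
ft_force: [0.7, 0.6, 1.0]
finger_gap: 85.0
grip_force: 0.0
```

Emit:
{"name": "apply_moves", "arguments": {"rows": [[28, -40, 0, 0, 0, 0], [0, 0, 0, 0, 0, 0], [0, 0, 0, 0, 0, 0], [0, 0, 0, 0, 0, 0], [0, 0, 0, 0, 0, 0]]}}

```text
time: 31.02
tool_pos: [475.3, 129.3, 230.2]
tcp_rot: [-180.0, 0.0, 103.9]
ft_force: [1.2, -1.1, 0.2]
finger_gap: 85.1
grip_force: 0.0
```

Run:
```python
from h import *
p,d,W,f=tub(472,135);save("w4.png",p);intool(f);goto(f[0],f[1],34,f[2])
```

```text
tub z 69.0 fit [ 4.733e+02  1.362e+02  1.031e+02 -4.000e-01  4.000e-01]
in tool: x 7.1 y -0.1 dyaw -0.8
t=31.1 at [475.1 129.4 230.2] [-179.98   -0.    103.94] gap 85.0 | rz=0.015 shift [7.1 -0.3 196.2]
```

Emit:
{"name": "apply_moves", "arguments": {"rows": [[1, -0.5, 30, 0, 0, 0.015], [0, 0, 55, 0, 0, 0], [0, 0, 55, 0, 0, 0], [0, 0, 40, 0, 0, 0], [0, 0, 17, 0, 0, 0]]}}

```text
time: 31.7
tool_pos: [472.1, 130.1, 30.5]
tcp_rot: [-179.7, -0.0, 103.1]
ft_force: [0.4, 0.4, 1.2]
finger_gap: 85.0
grip_force: 0.0
```

Emit:
{"name": "apply_moves", "arguments": {"rows": [[0, 0, 0, 0, 0, 0], [0, 0, 0, 0, 0, 0], [0, 0, 0, 0, 0, 0], [0, 0, 0, 0, 0, 0], [0, 0, 0, 0, 0, 0]], "fingers": 45}}

```text
time: 32.33
tool_pos: [475.6, 130.9, 35.1]
tcp_rot: [179.8, 0.0, 103.1]
ft_force: [1.7, 0.7, 6.5]
finger_gap: 56.5
grip_force: 32.7
```

Emit:
{"name": "apply_moves", "arguments": {"rows": [[0, 0, -10, 0, 0, 0], [0, 0, -40, 0, 0, 0], [0, 0, -50, 0, 0, 0], [0, 0, -50, 0, 0, 0], [0, 0, -50, 0, 0, 0]]}}

```text
time: 32.95
tool_pos: [473.3, 130.5, 235.2]
tcp_rot: [-180.0, 0.0, 103.1]
ft_force: [0.8, -0.2, -1.9]
finger_gap: 56.2
grip_force: 32.8
```

Run:
```python
from h import *
goto(657.9,50.2,233,84)
```

```text
t=33.0 at [473.3 130.5 235.2] [-179.99    0.    103.12] gap 56.2 | rz=0.334 shift [-60.5 192.0 2.2]
```

Emit:
{"name": "apply_moves", "arguments": {"rows": [[0, 0, 0, 0, 0, 0.167], [0, 0, 0, 0, 0, 0.167], [-15, 45, 0, 0, 0, 0], [-15, 50, 0, 0, 0, 0], [-15, 50, 0, 0, 0, 0]]}}

```text
time: 33.58
tool_pos: [614.4, 70.0, 233.6]
tcp_rot: [-180.0, 0.0, 84.0]
ft_force: [0.1, -0.7, -1.4]
finger_gap: 56.6
grip_force: 33.0
```

Emit:
{"name": "apply_moves", "arguments": {"rows": [[-15, 47, 0, 0, 0, 0], [0, 0, 0, 0, 0, 0], [0, 0, 0, 0, 0, 0], [0, 0, 0, 0, 0, 0], [0, 0, 0, 0, 0, 0]]}}

```text
time: 34.2
tool_pos: [658.1, 51.4, 234.4]
tcp_rot: [179.9, -0.0, 84.0]
ft_force: [0.3, -0.0, -1.4]
finger_gap: 56.0
grip_force: 33.1
```

Run:
```python
from h import *
p,d,K,D,T=snap("wrist");W=cloud(d,K,D,T);s=sense()
n=nestfit(W,p,(668.3,149.7));intool(n)
Z=W[...,2]-s["tool_pos"][2];m=(Z>25)&(Z<45)&(p.min(2)>110);h=np.histogram(Z[m],bins=np.arange(25,45,1.));zc=h[1][h[0].argmax()]+.5;print(zc)
h=heldfit(W,p,s,zc);intool(h);goto(n[0],n[1],43,n[2])
```

```text
nest n 1141 [6.686e+02 1.497e+02 8.400e+01 1.000e-01 1.300e+00]
in tool: x 98.9 y 0.1 dyaw -0.0
34.5
held n 4447 [ 6.59e+02  5.74e+01  8.37e+01 -3.00e-01  1.80e+00]
in tool: x 6.1 y 0.2 dyaw -0.3
t=34.2 at [658.2  51.3 234.3] [ 1.7993e+02 -1.0000e-02  8.4030e+01] gap 56.1 | rz=0.001 shift [98.9 0.1 191.3]
```

Emit:
{"name": "apply_moves", "arguments": {"rows": [[40, 0, 0, 0, 0, 0], [40, 0, 0, 0, 0, 0], [12.8, 0, 0, 0, 0, 0], [0, 0, 40, 0, 0, 0], [0, 0, 50, 0, 0, 0]]}}

```text
time: 34.88
tool_pos: [669.5, 143.2, 144.7]
tcp_rot: [179.7, -0.0, 84.0]
ft_force: [0.7, -0.2, -3.0]
finger_gap: 56.5
grip_force: 33.1
```

Emit:
{"name": "apply_moves", "arguments": {"rows": [[0, 0, 50, 0, 0, 0], [0, 0, 21, 0, 0, 0], [0, 0, 0, 0, 0, 0], [0, 0, 0, 0, 0, 0], [0, 0, 0, 0, 0, 0]]}}

```text
time: 35.5
tool_pos: [670.3, 143.3, 75.5]
tcp_rot: [179.7, -0.1, 84.0]
ft_force: [0.6, 0.3, -2.6]
finger_gap: 56.1
grip_force: 33.1
```

Emit:
{"name": "apply_moves", "arguments": {"rows": [[0, 0, 4, 0, 0, 0], [0, 0, 4, 0, 0, 0], [0, 0, 4, 0, 0, 0], [0, 0, 0, 0, 0, 0], [0, 0, 0, 0, 0, 0]]}}

```text
time: 36.12
tool_pos: [668.2, 143.1, 60.2]
tcp_rot: [-180.0, 0.0, 84.0]
ft_force: [-0.2, -0.0, -1.7]
finger_gap: 56.2
grip_force: 33.1
```

Emit:
{"name": "apply_moves", "arguments": {"rows": [[0, 0, 4, 0, 0, 0], [0, 0, 4, 0, 0, 0], [0, 0, 4, 0, 0, 0], [0, 0, 0, 0, 0, 0], [0, 0, 0, 0, 0, 0]]}}

```text
time: 36.75
tool_pos: [668.3, 143.1, 48.3]
tcp_rot: [-180.0, -0.0, 84.0]
ft_force: [0.2, 0.1, -2.0]
finger_gap: 56.1
grip_force: 33.1
```

Emit:
{"name": "apply_moves", "arguments": {"rows": [[0, 0, 2, 0, 0, 0], [0, 0, 2, 0, 0, 0], [0, 0, 1, 0, 0, 0], [0, 0, 1, 0, 0, 0], [0, 0, 0, 0, 0, 0]]}}

```text
time: 37.38
tool_pos: [668.3, 143.2, 43.2]
tcp_rot: [-180.0, -0.0, 84.0]
ft_force: [-4.0, 0.3, 4.9]
finger_gap: 56.5
grip_force: 33.5
```

Emit:
{"name": "apply_moves", "arguments": {"rows": [[0, 0, 0, 0, 0, 0], [0, 0, 0, 0, 0, 0], [0, 0, 0, 0, 0, 0], [0, 0, 0, 0, 0, 0], [0, 0, -5, 0, 0, 0]], "fingers": 85}}

```text
time: 38.0
tool_pos: [667.8, 143.0, 46.8]
tcp_rot: [-179.9, 0.0, 84.0]
ft_force: [-0.1, 0.8, 0.2]
finger_gap: 85.0
grip_force: 0.0
```

Emit:
{"name": "apply_moves", "arguments": {"rows": [[0, 0, -20, 0, 0, 0], [0, 0, -50, 0, 0, 0], [0, 0, -50, 0, 0, 0], [0, 0, -50, 0, 0, 0], [0, 0, -13, 0, 0, 0]]}}

```text
time: 38.62
tool_pos: [670.7, 143.4, 238.1]
tcp_rot: [179.4, -0.1, 84.0]
ft_force: [0.0, -0.4, 0.1]
finger_gap: 85.0
grip_force: 0.0
```

Emit:
{"name": "apply_moves", "arguments": {"rows": [[0, 0, 0, 0, 0, 0], [0, 0, 0, 0, 0, 0], [0, 0, 0, 0, 0, 0], [0, 0, 0, 0, 0, 0], [0, 0, 0, 0, 0, 0]]}}

```text
time: 39.25
tool_pos: [668.0, 143.0, 229.6]
tcp_rot: [-179.9, 0.0, 84.0]
ft_force: [-0.4, 0.5, 0.0]
finger_gap: 85.0
grip_force: 0.0
```

Run:
```python
from h import *
p,d,W,f=tub(668.6,149.5,zl=70,zh=86);intool(f);save("w5.png",p)
goto(480,277,230,-177)
```

```text
tub z 76.9 fit [ 6.695e+02  1.490e+02  8.320e+01 -3.000e-01  4.000e-01]
in tool: x 6.0 y 0.7 dyaw -0.8
t=39.3 at [668.2 143.1 229.9] [-1.7997e+02  1.0000e-02  8.3990e+01] gap 85.1 | rz=-1.728 shift [180.9 143.6 -0.1]
```

Emit:
{"name": "apply_moves", "arguments": {"rows": [[0, 0, 0, 0, 0, -0.173], [0, 0, 0, 0, 0, -0.173], [0, 0, 0, 0, 0, -0.173], [0, 0, 0, 0, 0, -0.173], [0, 0, 0, 0, 0, -0.173]]}}

```text
time: 39.92
tool_pos: [668.3, 143.1, 230.3]
tcp_rot: [180.0, -0.0, 133.9]
ft_force: [0.4, -0.1, 0.1]
finger_gap: 85.1
grip_force: 0.0
```

Emit:
{"name": "apply_moves", "arguments": {"rows": [[0, 0, 0, 0, 0, -0.173], [0, 0, 0, 0, 0, -0.173], [0, 0, 0, 0, 0, -0.173], [0, 0, 0, 0, 0, -0.173], [0, 0, 0, 0, 0, -0.173]]}}

```text
time: 40.55
tool_pos: [668.3, 143.1, 230.3]
tcp_rot: [-180.0, 0.0, -176.6]
ft_force: [0.0, -1.1, -0.1]
finger_gap: 84.9
grip_force: 0.0
```

Emit:
{"name": "apply_moves", "arguments": {"rows": [[36, 29, 0, 0, 0, 0], [36, 29, 0, 0, 0, 0], [36, 29, 0, 0, 0, 0], [36, 29, 0, 0, 0, 0], [36, 28, 0, 0, 0, 0]]}}

```text
time: 41.18
tool_pos: [479.5, 277.9, 230.5]
tcp_rot: [180.0, 0.0, -176.9]
ft_force: [-0.8, 0.5, 0.3]
finger_gap: 85.2
grip_force: 0.0
```

Emit:
{"name": "apply_moves", "arguments": {"rows": [[0, 0, 0, 0, 0, 0], [0, 0, 0, 0, 0, 0], [0, 0, 0, 0, 0, 0], [0, 0, 0, 0, 0, 0], [0, 0, 0, 0, 0, 0]]}}

```text
time: 41.8
tool_pos: [481.1, 276.7, 230.1]
tcp_rot: [-180.0, -0.0, -176.9]
ft_force: [-0.4, 0.2, -0.7]
finger_gap: 84.7
grip_force: 0.0
```

```bash
cat >> h.py <<'E'
def lid(x0,y0,zt,r=60,L=72,Wd=60):
    p,d,K,D,T=snap("wrist");W=cloud(d,K,D,T);q=p.astype(int)
    m=(abs(W[...,2]-zt)<5)&(np.hypot(W[...,0]-x0,W[...,1]-y0)<r)&(q[...,0]>q[...,1]+50)
    P,c=outline(W,m);f=fitD(P[:,:2],L,Wd);print("lid z",np.nanmedian(W[m][:,2]).round(1),"fit",f);intool(f);return p,W,f
E
python3 - <<'E'
from h import *
p,W,f=lid(480,277,90);save("w6.png",p);goto(f[0],f[1],80,f[2])
E
```

```text
lid z 89.3 fit [ 4.760e+02  2.798e+02  1.766e+02 -7.000e-01  3.000e-01]
in tool: x 4.8 y 3.3 dyaw 353.5
t=41.9 at [481.  276.8 230.1] [-1.7999e+02 -2.0000e-02 -1.7693e+02] gap 84.6 | rz=0.113 shift [5.2 2.7 150.1]
```

View pics/w6.png

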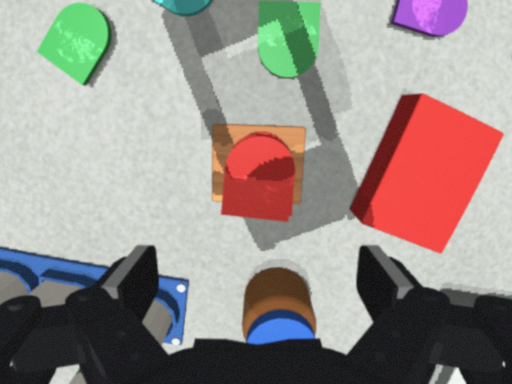

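Emit:
{"name": "apply_moves", "arguments": {"rows": [[5, 2.7, 0, 0, 0, 0.113], [0, 0, 0, 0, 0, 0], [0, 0, 0, 0, 0, 0], [0, 0, 0, 0, 0, 0], [0, 0, 0, 0, 0, 0]], "fingers": 62}}

```text
time: 42.48
tool_pos: [475.7, 279.5, 230.3]
tcp_rot: [180.0, 0.0, 176.7]
ft_force: [0.3, -0.3, -0.6]
finger_gap: 62.1
grip_force: 0.0
```

Run:
```python
from h import *
p,W,f=lid(476,279.8,90);s=sense();Z=W[...,2]-s["tool_pos"][2]
a=np.radians(s["tcp_rot"][2]);dx=W[...,0]-s["tool_pos"][0];dy=W[...,1]-s["tool_pos"][1]
ty=dx*np.sin(a)-dy*np.cos(a);tx=dx*np.cos(a)+dy*np.sin(a)
for sg in(1,-1):
    m=(abs(tx)<16)&(sg*ty>25)&(sg*ty<60)&(Z>-30)&(Z<60)
    print(sg,m.sum(),np.percentile(Z[m],[0,1,5,20]),np.percentile(ty[m]*sg,[1,50,99]))
goto(f[0],f[1],72,f[2])
```

```text
lid z 89.3 fit [ 4.759e+02  2.798e+02  1.766e+02 -8.000e-01  2.000e-01]
in tool: x -0.2 y 0.3 dyaw -0.1
1 5736 [ 4.14902231  7.99017759 13.97635297 28.17497054] [31.87118436 40.92615115 58.51606418]
-1 5928 [ 4.5885153   7.95381997 13.81784844 28.94906988] [29.1237395  39.12481286 58.15663719]
t=42.5 at [475.7 279.5 230.3] [-180.      0.    176.66] gap 61.9 | rz=0.001 shift [-0.2 0.3 158.3]
```

Emit:
{"name": "apply_moves", "arguments": {"rows": [[-5, 0, 30, 0, 0, 0], [0, 0, 50, 0, 0, 0], [0, 0, 45, 0, 0, 0], [0, 0, 25, 0, 0, 0], [0, 0, 10.5, 0, 0, 0]], "fingers": 76}}

```text
time: 43.15
tool_pos: [479.4, 278.7, 67.9]
tcp_rot: [-179.9, -0.2, 176.6]
ft_force: [-0.6, 0.1, 0.4]
finger_gap: 75.9
grip_force: 0.0
```

Emit:
{"name": "apply_moves", "arguments": {"rows": [[0, 0, 0, 0, 0, 0], [0, 0, 0, 0, 0, 0], [0, 0, 0, 0, 0, 0], [0, 0, 0, 0, 0, 0], [0, 0, 0, 0, 0, 0]]}}

```text
time: 43.78
tool_pos: [480.8, 279.3, 70.2]
tcp_rot: [180.0, 0.0, 176.6]
ft_force: [0.9, -0.2, -0.7]
finger_gap: 76.4
grip_force: 0.0
```

Emit:
{"name": "apply_moves", "arguments": {"rows": [[0, 0, 0, 0, 0, 0], [0, 0, 0, 0, 0, 0], [0, 0, 0, 0, 0, 0], [0, 0, 0, 0, 0, 0], [0, 0, 0, 0, 0, 0]], "fingers": 50, "grip_force": 25}}

```text
time: 44.4
tool_pos: [480.9, 279.3, 70.1]
tcp_rot: [180.0, 0.0, 176.6]
ft_force: [-0.7, -1.0, 4.2]
finger_gap: 59.4
grip_force: 27.8
```

Emit:
{"name": "apply_moves", "arguments": {"rows": [[0, 0, -4, 0, 0, 0], [0, 0, -8, 0, 0, 0], [0, 0, -15, 0, 0, 0], [0, 0, -20, 0, 0, 0], [0, 0, -20, 0, 0, 0]]}}

```text
time: 45.02
tool_pos: [481.0, 279.4, 138.9]
tcp_rot: [180.0, 0.1, 176.6]
ft_force: [-0.0, 0.9, -1.0]
finger_gap: 59.2
grip_force: 27.4
```

Emit:
{"name": "apply_moves", "arguments": {"rows": [[0, 0, -40, 0, 0, 0], [0, 0, -40, 0, 0, 0], [0, 0, -13, 0, 0, 0], [0, 0, 0, 0, 0, 0], [0, 0, 0, 0, 0, 0]]}}

```text
time: 45.65
tool_pos: [479.8, 278.9, 228.0]
tcp_rot: [-179.9, -0.1, 176.6]
ft_force: [0.0, 0.5, -1.0]
finger_gap: 59.3
grip_force: 27.4
```

Run:
```python
from h import *
s=sense();z0=s["tool_pos"][2]
p,d,K,D,T=snap("wrist");save("w7.png",p);W=cloud(d,K,D,T);q=p.astype(int)
m=(q[...,0]>q[...,1]+50)&(W[...,2]>z0-10);print(m.sum(),np.nanpercentile(W[m][:,2]-z0,[5,50,95]))
goto(657.8,-39,230,84)
```

```text
22346 [18.23033519 19.29667886 20.24381981]
t=45.7 at [479.6 278.8 227.7] [-1.7991e+02 -1.7000e-01  1.7663e+02] gap 59.3 | rz=1.617 shift [-297.5 210.4 -2.3]
```

View pics/w7.png

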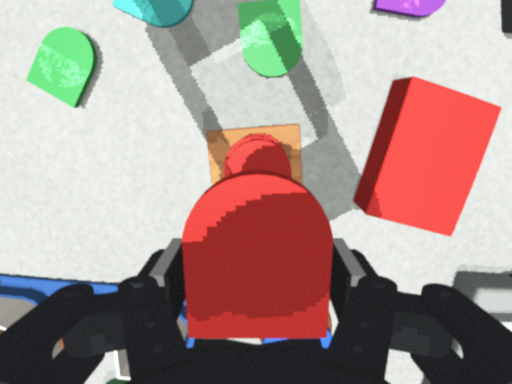

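Emit:
{"name": "apply_moves", "arguments": {"rows": [[0, 0, 0, 0, 0, 0.18], [0, 0, 0, 0, 0, 0.18], [0, 0, 0, 0, 0, 0.18], [0, 0, 0, 0, 0, 0.18], [0, 0, 0, 0, 0, 0.18]]}}

```text
time: 46.32
tool_pos: [479.8, 278.8, 227.9]
tcp_rot: [-179.8, -0.0, 124.7]
ft_force: [-0.8, 0.7, -0.3]
finger_gap: 59.7
grip_force: 27.4
```

Emit:
{"name": "apply_moves", "arguments": {"rows": [[0, 0, 0, 0, 0, 0.18], [0, 0, 0, 0, 0, 0.18], [0, 0, 0, 0, 0, 0.18], [0, 0, 0, 0, 0, 0.177], [-35, 34, 0, 0, 0, 0]]}}

```text
time: 46.95
tool_pos: [509.0, 242.4, 228.0]
tcp_rot: [-179.8, 0.0, 84.0]
ft_force: [0.7, -1.0, -0.6]
finger_gap: 59.4
grip_force: 27.4
```

Emit:
{"name": "apply_moves", "arguments": {"rows": [[-35, 34, 0, 0, 0, 0], [-35, 34, 0, 0, 0, 0], [-35, 34, 0, 0, 0, 0], [-35, 34, 0, 0, 0, 0], [-34, 32, 0, 0, 0, 0]]}}

```text
time: 47.58
tool_pos: [659.6, 48.8, 227.6]
tcp_rot: [-179.8, 0.0, 84.0]
ft_force: [-0.8, 0.4, -1.0]
finger_gap: 59.4
grip_force: 27.4
```

Emit:
{"name": "apply_moves", "arguments": {"rows": [[0, 0, 0, 0, 0, 0], [0, 0, 0, 0, 0, 0], [0, 0, 0, 0, 0, 0], [0, 0, 0, 0, 0, 0], [0, 0, 0, 0, 0, 0]]}}

```text
time: 48.2
tool_pos: [659.4, 50.9, 230.1]
tcp_rot: [180.0, -0.0, 84.0]
ft_force: [-0.3, -0.8, -0.5]
finger_gap: 59.6
grip_force: 27.5
```

```bash
cat >> h.py <<'E'
def lidplan(c,name):
    s=sense();z0=s["tool_pos"][2]
    p,d,K,D,T=snap("wrist");save(name,p);W=cloud(d,K,D,T);q=p.astype(int)
    m=(W[...,2]>70)&(W[...,2]<86)&(np.hypot(W[...,0]-c[0],W[...,1]-c[1])<50)&(q.min(2)>110)
    P,_=outline(W,m);f=fitD(P[:,:2],68,56);print("tub",f,np.nanmedian(W[m][:,2]));intool(f)
    m=(q[...,0]>q[...,1]+50)&(W[...,2]>z0+12)&(W[...,2]<z0+27)
    P,_=outline(W,m);h=fitD(P[:,:2],72,60);print("lid",h,np.nanmedian(W[m][:,2])-z0);intool(h)
    ph,_=outline(W,m);print("rows",_[:,1].min(),_[:,1].max())
E
python3 - <<'E'
from h import *
goto(658.2,50.2,230,84);lidplan((669.5,149),"w8.png")
E
```

```text
t=48.2 at [659.4  50.9 230.1] [179.98  -0.    84.05] gap 59.6 | rz=0.001 shift [-0.9 -1.1 0.1]
tub [ 6.691e+02  1.488e+02  8.350e+01 -6.000e-01  3.000e-01] 77.30740901218633
in tool: x 98.5 y -0.6 dyaw -0.5
lid [ 6.604e+02  5.730e+01  8.400e+01 -6.000e-01  3.000e-01] 19.150040826217946
in tool: x 6.6 y 0.3 dyaw -0.0
rows 170 337
```

View pics/w8.png

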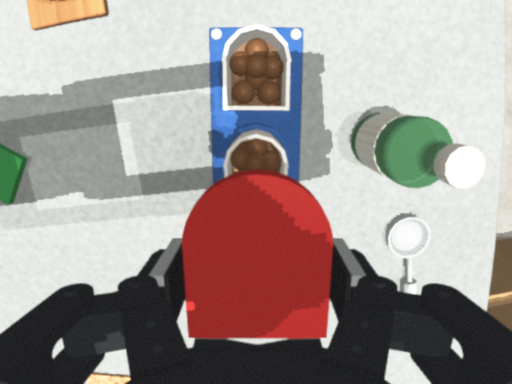

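Emit:
{"name": "apply_moves", "arguments": {"rows": [[40, -0.9, 0, 0, 0, 0.009], [40, 0, 0, 0, 0, 0], [12.3, 0, 0, 0, 0, 0], [0, 0, 40, 0, 0, 0], [0, 0, 50, 0, 0, 0]]}}

```text
time: 48.88
tool_pos: [670.2, 142.1, 140.9]
tcp_rot: [179.8, -0.0, 83.5]
ft_force: [0.8, -0.1, -1.1]
finger_gap: 59.4
grip_force: 27.5
```

Emit:
{"name": "apply_moves", "arguments": {"rows": [[0, 0, 40, 0, 0, 0], [0, 0, 14, 0, 0, 0], [0, 0, 0, 0, 0, 0], [0, 0, 0, 0, 0, 0], [0, 0, 0, 0, 0, 0]]}}

```text
time: 49.5
tool_pos: [670.4, 142.2, 88.4]
tcp_rot: [179.8, -0.1, 83.5]
ft_force: [-0.5, -0.5, 0.3]
finger_gap: 59.0
grip_force: 27.4
```

Emit:
{"name": "apply_moves", "arguments": {"rows": [[0, 0, 3, 0, 0, 0], [0, 0, 3, 0, 0, 0], [0, 0, 3, 0, 0, 0], [0, 0, 0, 0, 0, 0], [0, 0, 0, 0, 0, 0]]}}

```text
time: 50.12
tool_pos: [668.8, 142.1, 76.7]
tcp_rot: [-180.0, 0.0, 83.5]
ft_force: [-0.2, -0.3, -0.3]
finger_gap: 59.2
grip_force: 27.4
```

Run:
```python
from h import *
s=sense();print(s["ft_force"]);goto(669.1-.65,148.8-6.2,68.5,83.5)
```

```text
[-0.23929482 -0.33083379 -0.33762073]
t=50.1 at [668.8 142.1  76.7] [-179.99    0.     83.47] gap 59.2 | rz=-0.001 shift [0.5 -0.4 8.2]
```

Emit:
{"name": "apply_moves", "arguments": {"rows": [[0, 0, 2, 0, 0, 0], [0, 0, 2, 0, 0, 0], [0, 0, 2, 0, 0, 0], [0, 0, 0, 0, 0, 0], [0, 0, 0, 0, 0, 0]]}}

```text
time: 50.75
tool_pos: [668.9, 142.1, 70.8]
tcp_rot: [180.0, -0.0, 83.5]
ft_force: [0.2, 0.3, 0.3]
finger_gap: 59.4
grip_force: 27.4
```

Emit:
{"name": "apply_moves", "arguments": {"rows": [[0, 0, 1, 0, 0, 0], [0, 0, 1, 0, 0, 0], [0, 0, 0, 0, 0, 0], [0, 0, 0, 0, 0, 0], [0, 0, 0, 0, 0, 0]]}}

```text
time: 51.38
tool_pos: [668.8, 142.0, 68.8]
tcp_rot: [180.0, 0.0, 83.5]
ft_force: [-0.7, 0.4, -0.0]
finger_gap: 59.1
grip_force: 27.4
```

Emit:
{"name": "apply_moves", "arguments": {"rows": [[0, 0, 1, 0, 0, 0], [0, 0, 0.5, 0, 0, 0], [0, 0, 0, 0, 0, 0], [0, 0, 0, 0, 0, 0], [0, 0, 0, 0, 0, 0]]}}

```text
time: 52.0
tool_pos: [669.0, 142.1, 68.1]
tcp_rot: [180.0, -0.0, 83.5]
ft_force: [-2.3, -0.0, 4.8]
finger_gap: 59.3
grip_force: 28.1
```

Emit:
{"name": "apply_moves", "arguments": {"rows": [[0, 0, 0, 0, 0, 0], [0, 0, 0, 0, 0, 0], [0, 0, 0, 0, 0, 0], [0, 0, 0, 0, 0, 0], [0, 0, -5, 0, 0, 0]], "fingers": 80}}

```text
time: 52.62
tool_pos: [668.4, 142.0, 71.9]
tcp_rot: [-179.9, 0.0, 83.5]
ft_force: [0.1, -0.5, 0.5]
finger_gap: 80.0
grip_force: 0.0
```

Emit:
{"name": "apply_moves", "arguments": {"rows": [[0, 0, -25, 0, 0, 0], [0, 0, -45, 0, 0, 0], [0, 0, -45, 0, 0, 0], [0, 0, -30, 0, 0, 0], [0, 0, -13, 0, 0, 0]]}}

```text
time: 53.25
tool_pos: [669.9, 142.2, 233.5]
tcp_rot: [179.8, -0.1, 83.5]
ft_force: [-0.2, 0.6, -0.2]
finger_gap: 80.3
grip_force: 0.0
```

Emit:
{"name": "apply_moves", "arguments": {"rows": [[0, 0, 0, 0, 0, 0], [0, 0, 0, 0, 0, 0], [0, 0, 0, 0, 0, 0], [0, 0, 0, 0, 0, 0], [0, 0, 0, 0, 0, 0]]}}

```text
time: 53.88
tool_pos: [668.7, 142.0, 229.8]
tcp_rot: [-180.0, 0.0, 83.5]
ft_force: [0.2, 0.2, -0.6]
finger_gap: 80.5
grip_force: 0.0
```

Run:
```python
from h import *
p,W,f=lid(669,149,88);save("w9.png",p)
goto(481,279.4,230,177)
```

```text
lid z 87.2 fit [ 6.703e+02  1.488e+02  8.340e+01 -1.300e+00  3.000e-01]
in tool: x 6.9 y 0.8 dyaw -0.1
t=53.9 at [668.7 142.1 230. ] [-179.98    0.     83.47] gap 79.8 | rz=-1.632 shift [194.7 127.3 0.0]
```

Emit:
{"name": "apply_moves", "arguments": {"rows": [[0, 0, 0, 0, 0, -0.181], [0, 0, 0, 0, 0, -0.181], [0, 0, 0, 0, 0, -0.181], [0, 0, 0, 0, 0, -0.181], [0, 0, 0, 0, 0, -0.181]]}}

```text
time: 54.55
tool_pos: [668.9, 142.1, 230.4]
tcp_rot: [180.0, 0.0, 135.7]
ft_force: [0.7, 0.0, -0.5]
finger_gap: 80.2
grip_force: 0.0
```

Emit:
{"name": "apply_moves", "arguments": {"rows": [[0, 0, 0, 0, 0, -0.181], [0, 0, 0, 0, 0, -0.181], [0, 0, 0, 0, 0, -0.181], [0, 0, 0, 0, 0, -0.184], [33, 21, 0, 0, 0, 0]]}}

```text
time: 55.18
tool_pos: [637.8, 163.4, 229.7]
tcp_rot: [-180.0, 0.0, 177.0]
ft_force: [-0.1, 1.6, 0.7]
finger_gap: 80.5
grip_force: 0.0
```

Emit:
{"name": "apply_moves", "arguments": {"rows": [[33, 21, 0, 0, 0, 0], [33, 21, 0, 0, 0, 0], [33, 21, 0, 0, 0, 0], [33, 21, 0, 0, 0, 0], [30, 22, 0, 0, 0, 0]]}}

```text
time: 55.8
tool_pos: [479.7, 279.8, 230.6]
tcp_rot: [180.0, 0.0, 177.0]
ft_force: [0.4, -0.1, 0.9]
finger_gap: 79.7
grip_force: 0.0
```

Emit:
{"name": "apply_moves", "arguments": {"rows": [[0, 0, 0, 0, 0, 0], [0, 0, 0, 0, 0, 0], [0, 0, 0, 0, 0, 0], [0, 0, 0, 0, 0, 0], [0, 0, 0, 0, 0, 0]]}}

```text
time: 56.42
tool_pos: [481.2, 278.8, 230.2]
tcp_rot: [-180.0, -0.0, 176.9]
ft_force: [-0.2, 1.1, -1.0]
finger_gap: 80.0
grip_force: 0.0
```

Run:
```python
from h import *
p,W,f=lid(476,279.8,70);goto(f[0],f[1],50,f[2])
```

```text
lid z 69.3 fit [ 4.795e+02  2.820e+02 -1.787e+02 -8.000e-01  3.000e-01]
in tool: x 1.7 y 3.0 dyaw -355.6
t=56.5 at [481.1 278.9 230.2] [-1.7999e+02 -1.0000e-02  1.7694e+02] gap 80.0 | rz=-0.076 shift [1.5 3.2 180.2]
```

Emit:
{"name": "apply_moves", "arguments": {"rows": [[0, 0, 0, 0, 0, -0.076], [-3.5, 2.9, 40, 0, 0, 0], [0, 0, 50, 0, 0, 0], [0, 0, 50, 0, 0, 0], [0, 0, 25, 0, 0, 0]], "fingers": 76}}

```text
time: 57.1
tool_pos: [482.3, 281.1, 61.8]
tcp_rot: [-179.9, -0.2, -178.7]
ft_force: [-0.1, -0.2, 0.1]
finger_gap: 75.8
grip_force: 0.0
```

Emit:
{"name": "apply_moves", "arguments": {"rows": [[0, 0, 15, 0, 0, 0], [0, 0, 0, 0, 0, 0], [0, 0, 0, 0, 0, 0], [0, 0, 0, 0, 0, 0], [0, 0, 0, 0, 0, 0]]}}

```text
time: 57.72
tool_pos: [484.9, 282.5, 51.3]
tcp_rot: [180.0, 0.1, -178.7]
ft_force: [1.0, 0.8, -0.0]
finger_gap: 75.9
grip_force: 0.0
```

Emit:
{"name": "apply_moves", "arguments": {"rows": [[0, 0, 0, 0, 0, 0], [0, 0, 0, 0, 0, 0], [0, 0, 0, 0, 0, 0], [0, 0, 0, 0, 0, 0], [0, 0, 0, 0, 0, 0]], "fingers": 50, "grip_force": 25}}

```text
time: 58.35
tool_pos: [484.6, 282.3, 50.9]
tcp_rot: [180.0, 0.1, -178.7]
ft_force: [-1.1, 0.3, 5.7]
finger_gap: 59.3
grip_force: 28.2
```

Emit:
{"name": "apply_moves", "arguments": {"rows": [[0, 0, -4, 0, 0, 0], [0, 0, -8, 0, 0, 0], [0, 0, -15, 0, 0, 0], [0, 0, -25, 0, 0, 0], [0, 0, -30, 0, 0, 0]]}}

```text
time: 58.98
tool_pos: [484.0, 282.1, 133.6]
tcp_rot: [-180.0, -0.0, -178.7]
ft_force: [-0.5, 0.4, -0.1]
finger_gap: 59.4
grip_force: 27.5
```

Emit:
{"name": "apply_moves", "arguments": {"rows": [[0, 0, -40, 0, 0, 0], [0, 0, -40, 0, 0, 0], [0, 0, -18, 0, 0, 0], [0, 0, 0, 0, 0, 0], [0, 0, 0, 0, 0, 0]]}}

```text
time: 59.6
tool_pos: [483.4, 281.8, 228.3]
tcp_rot: [-179.9, -0.1, -178.7]
ft_force: [-0.5, 0.3, -0.9]
finger_gap: 59.2
grip_force: 27.6
```

Run:
```python
from h import *
goto(648.8,-39.3,230,84)
```

```text
t=59.6 at [483.4 281.8 228.3] [-1.7993e+02 -1.5000e-01 -1.7867e+02] gap 59.2 | rz=1.699 shift [-302.0 198.1 -1.7]
```

Emit:
{"name": "apply_moves", "arguments": {"rows": [[0, 0, 0, 0, 0, 0.17], [0, 0, 0, 0, 0, 0.17], [0, 0, 0, 0, 0, 0.17], [0, 0, 0, 0, 0, 0.17], [0, 0, 0, 0, 0, 0.17]]}}

```text
time: 60.22
tool_pos: [483.2, 281.6, 227.7]
tcp_rot: [-179.8, -0.1, 132.3]
ft_force: [0.3, -0.2, 0.2]
finger_gap: 59.5
grip_force: 27.6
```

Emit:
{"name": "apply_moves", "arguments": {"rows": [[0, 0, 0, 0, 0, 0.17], [0, 0, 0, 0, 0, 0.17], [0, 0, 0, 0, 0, 0.17], [0, 0, 0, 0, 0, 0.17], [0, 0, 0, 0, 0, 0.17]]}}

```text
time: 60.85
tool_pos: [483.2, 281.6, 227.6]
tcp_rot: [-179.8, 0.1, 83.6]
ft_force: [-0.4, -0.3, -0.4]
finger_gap: 59.4
grip_force: 27.6
```

Emit:
{"name": "apply_moves", "arguments": {"rows": [[-43, 28, 0, 0, 0, 0], [-43, 28, 0, 0, 0, 0], [-43, 28, 0, 0, 0, 0], [-43, 28, 0, 0, 0, 0], [-43, 28, 0, 0, 0, 0]]}}

```text
time: 61.48
tool_pos: [600.2, 52.0, 227.7]
tcp_rot: [-179.8, 0.0, 83.9]
ft_force: [0.0, -0.2, -1.1]
finger_gap: 59.6
grip_force: 27.6
```

Emit:
{"name": "apply_moves", "arguments": {"rows": [[-43, 28, 0, 0, 0, 0], [-43, 29, 0, 0, 0, 0], [0, 0, 0, 0, 0, 0], [0, 0, 0, 0, 0, 0], [0, 0, 0, 0, 0, 0]]}}

```text
time: 62.1
tool_pos: [647.6, -36.8, 229.4]
tcp_rot: [-179.9, -0.0, 84.0]
ft_force: [-0.4, 0.5, -0.3]
finger_gap: 59.5
grip_force: 27.6
```

Run:
```python
from h import *
goto(648.8,-39.3,230,84);lidplan((659.5,60),"w10.png")
```

```text
t=62.1 at [647.6 -36.8 229.4] [-1.7991e+02 -2.0000e-02  8.4000e+01] gap 59.5 | rz=-0.000 shift [-2.4 1.5 -0.6]
tub [ 6.592e+02  6.000e+01  8.390e+01 -6.000e-01  4.000e-01] 77.25082988441858
in tool: x 97.4 y 1.3 dyaw -0.1
lid [ 6.487e+02 -3.010e+01  8.380e+01 -6.000e-01  3.000e-01] 18.314922687698356
in tool: x 6.7 y 0.2 dyaw -0.2
rows 169 335
```

Emit:
{"name": "apply_moves", "arguments": {"rows": [[40, 1.1, 0, 0, 0, 0], [40, 0, 0, 0, 0, 0], [11, 0, 0, 0, 0, 0], [0, 0, 40, 0, 0, 0], [0, 0, 50, 0, 0, 0]]}}

```text
time: 62.78
tool_pos: [660.2, 52.9, 141.4]
tcp_rot: [179.7, -0.0, 84.0]
ft_force: [0.9, -1.0, -0.4]
finger_gap: 59.3
grip_force: 27.6
```

Emit:
{"name": "apply_moves", "arguments": {"rows": [[0, 0, 40, 0, 0, 0], [0, 0, 14, 0, 0, 0], [0, 0, 0, 0, 0, 0], [0, 0, 0, 0, 0, 0], [0, 0, 0, 0, 0, 0]]}}

```text
time: 63.4
tool_pos: [660.5, 52.4, 88.8]
tcp_rot: [179.8, -0.0, 83.9]
ft_force: [-0.5, 0.7, -0.3]
finger_gap: 59.5
grip_force: 27.5
```

Emit:
{"name": "apply_moves", "arguments": {"rows": [[0, 0, 3, 0, 0, 0], [0, 0, 3, 0, 0, 0], [0, 0, 3, 0, 0, 0], [0, 0, 0, 0, 0, 0], [0, 0, 0, 0, 0, 0]]}}

```text
time: 64.03
tool_pos: [658.9, 52.4, 77.2]
tcp_rot: [-180.0, 0.0, 83.9]
ft_force: [0.9, 0.0, 0.2]
finger_gap: 59.4
grip_force: 27.5
```

Run:
```python
from h import *
goto(659.2-.67-.02,60-6.36,69,83.9)
```

```text
t=64.0 at [658.9  52.4  77.2] [-179.99    0.     83.93] gap 59.4 | rz=0.000 shift [1.2 -0.6 8.2]
```

Emit:
{"name": "apply_moves", "arguments": {"rows": [[1, -0.4, 0, 0, 0, 0], [0, 0, 2, 0, 0, 0], [0, 0, 2, 0, 0, 0], [0, 0, 2, 0, 0, 0], [0, 0, 0, 0, 0, 0]]}}

```text
time: 64.65
tool_pos: [658.5, 53.4, 70.9]
tcp_rot: [-180.0, 0.0, 83.9]
ft_force: [0.2, -0.2, 0.1]
finger_gap: 59.3
grip_force: 27.5
```

Emit:
{"name": "apply_moves", "arguments": {"rows": [[0, 0, 1, 0, 0, 0], [0, 0, 1, 0, 0, 0], [0, 0, 0, 0, 0, 0], [0, 0, 0, 0, 0, 0], [0, 0, 0, 0, 0, 0]]}}

```text
time: 65.28
tool_pos: [658.8, 53.4, 69.4]
tcp_rot: [180.0, -0.0, 83.9]
ft_force: [0.8, 0.5, -0.8]
finger_gap: 59.6
grip_force: 27.5
```

Emit:
{"name": "apply_moves", "arguments": {"rows": [[0, 0, 1, 0, 0, 0], [0, 0, 0, 0, 0, 0], [0, 0, 0, 0, 0, 0], [0, 0, 0, 0, 0, 0], [0, 0, 0, 0, 0, 0]]}}

```text
time: 65.9
tool_pos: [658.9, 53.4, 69.0]
tcp_rot: [180.0, -0.0, 83.9]
ft_force: [-2.3, -0.8, 5.1]
finger_gap: 59.3
grip_force: 28.2
```

Seated. Release, lift, check and fetch the next.

Emit:
{"name": "apply_moves", "arguments": {"rows": [[0, 0, 0, 0, 0, 0], [0, 0, 0, 0, 0, 0], [0, 0, 0, 0, 0, 0], [0, 0, 0, 0, 0, 0], [0, 0, -5, 0, 0, 0]], "fingers": 80}}

```text
time: 66.53
tool_pos: [658.2, 53.4, 72.8]
tcp_rot: [-179.9, 0.0, 83.9]
ft_force: [-1.5, 0.7, -0.6]
finger_gap: 79.9
grip_force: 0.0
```

Emit:
{"name": "apply_moves", "arguments": {"rows": [[0, 0, -25, 0, 0, 0], [0, 0, -45, 0, 0, 0], [0, 0, -45, 0, 0, 0], [0, 0, -30, 0, 0, 0], [0, 0, -12, 0, 0, 0]]}}

```text
time: 67.15
tool_pos: [659.9, 53.4, 233.5]
tcp_rot: [179.7, -0.0, 83.9]
ft_force: [0.9, 0.3, -0.3]
finger_gap: 80.1
grip_force: 0.0
```

Emit:
{"name": "apply_moves", "arguments": {"rows": [[0, 0, 0, 0, 0, 0], [0, 0, 0, 0, 0, 0], [0, 0, 0, 0, 0, 0], [0, 0, 0, 0, 0, 0], [0, 0, 0, 0, 0, 0]]}}

```text
time: 67.78
tool_pos: [658.6, 53.4, 229.9]
tcp_rot: [-180.0, 0.0, 83.9]
ft_force: [-0.7, -0.0, -0.9]
finger_gap: 79.8
grip_force: 0.0
```

Run:
```python
from h import *
p,W,f=lid(659,60,88,r=48)
goto(484,282,230,180)
```

```text
lid z 87.3 fit [ 6.601e+02  6.040e+01  8.390e+01 -1.000e+00  3.000e-01]
in tool: x 7.1 y 0.7 dyaw -0.0
t=67.8 at [658.6  53.4 230.1] [-179.98    0.     83.93] gap 79.9 | rz=-1.677 shift [174.6 228.6 0.1]
```

Emit:
{"name": "apply_moves", "arguments": {"rows": [[0, 0, 0, 0, 0, -0.168], [0, 0, 0, 0, 0, -0.168], [0, 0, 0, 0, 0, -0.168], [0, 0, 0, 0, 0, -0.168], [0, 0, 0, 0, 0, -0.168]]}}

```text
time: 68.45
tool_pos: [658.7, 53.4, 230.4]
tcp_rot: [180.0, 0.0, 132.4]
ft_force: [0.0, 0.6, -0.1]
finger_gap: 80.2
grip_force: 0.0
```

Emit:
{"name": "apply_moves", "arguments": {"rows": [[0, 0, 0, 0, 0, -0.168], [0, 0, 0, 0, 0, -0.168], [0, 0, 0, 0, 0, -0.168], [0, 0, 0, 0, 0, -0.168], [0, 0, 0, 0, 0, -0.165]]}}

```text
time: 69.08
tool_pos: [658.7, 53.4, 230.3]
tcp_rot: [-180.0, 0.0, -179.7]
ft_force: [-0.5, -0.4, 0.2]
finger_gap: 80.1
grip_force: 0.0
```

Emit:
{"name": "apply_moves", "arguments": {"rows": [[29, 38, 0, 0, 0, 0], [29, 38, 0, 0, 0, 0], [29, 38, 0, 0, 0, 0], [29, 38, 0, 0, 0, 0], [29, 38, 0, 0, 0, 0]]}}

```text
time: 69.7
tool_pos: [512.7, 244.5, 230.5]
tcp_rot: [180.0, 0.0, -180.0]
ft_force: [0.1, 1.1, -0.4]
finger_gap: 80.3
grip_force: 0.0
```

Emit:
{"name": "apply_moves", "arguments": {"rows": [[29, 38, 0, 0, 0, 0], [0, 0, 0, 0, 0, 0], [0, 0, 0, 0, 0, 0], [0, 0, 0, 0, 0, 0], [0, 0, 0, 0, 0, 0]]}}

```text
time: 70.32
tool_pos: [485.3, 280.5, 230.2]
tcp_rot: [-180.0, -0.0, 179.9]
ft_force: [0.3, 0.5, -0.4]
finger_gap: 80.0
grip_force: 0.0
```

Run:
```python
from h import *
p,W,f=lid(478,280,50);goto(f[0],f[1],30,f[2])
```

```text
lid z 49.3 fit [ 4.778e+02  2.784e+02  1.754e+02 -1.100e+00  3.000e-01]
in tool: x 7.4 y -2.2 dyaw -4.5
t=70.4 at [485.2 280.6 230.2] [-1.7999e+02 -1.0000e-02  1.7993e+02] gap 80.0 | rz=0.079 shift [7.2 -2.8 200.2]
```

Emit:
{"name": "apply_moves", "arguments": {"rows": [[0, 0, 0, 0, 0, 0.079], [2.2, -3.1, 45, 0, 0, 0], [0, 0, 55, 0, 0, 0], [0, 0, 55, 0, 0, 0], [0, 0, 30, 0, 0, 0]], "fingers": 76}}

```text
time: 71.0
tool_pos: [480.5, 277.0, 41.7]
tcp_rot: [-179.9, -0.2, 175.4]
ft_force: [0.4, -0.3, 0.0]
finger_gap: 75.9
grip_force: 0.0
```

Emit:
{"name": "apply_moves", "arguments": {"rows": [[0, 0, 15, 0, 0, 0], [0, 0, 0, 0, 0, 0], [0, 0, 0, 0, 0, 0], [0, 0, 0, 0, 0, 0], [0, 0, 0, 0, 0, 0]]}}

```text
time: 71.62
tool_pos: [483.0, 278.8, 31.4]
tcp_rot: [179.9, 0.1, 175.5]
ft_force: [0.4, 0.2, 0.9]
finger_gap: 76.1
grip_force: 0.0
```

Emit:
{"name": "apply_moves", "arguments": {"rows": [[0, 0, 0, 0, 0, 0], [0, 0, 0, 0, 0, 0], [0, 0, 0, 0, 0, 0], [0, 0, 0, 0, 0, 0], [0, 0, 0, 0, 0, 0]], "fingers": 50, "grip_force": 25}}

```text
time: 72.25
tool_pos: [482.7, 278.7, 31.0]
tcp_rot: [180.0, 0.0, 175.5]
ft_force: [-2.1, -0.7, 5.3]
finger_gap: 59.5
grip_force: 27.6
```

Emit:
{"name": "apply_moves", "arguments": {"rows": [[0, 0, -4, 0, 0, 0], [0, 0, -8, 0, 0, 0], [0, 0, -15, 0, 0, 0], [0, 0, -25, 0, 0, 0], [0, 0, -40, 0, 0, 0]]}}

```text
time: 72.88
tool_pos: [481.3, 278.0, 122.7]
tcp_rot: [-179.9, -0.1, 175.5]
ft_force: [0.2, -0.3, 0.1]
finger_gap: 59.5
grip_force: 27.1
```

Emit:
{"name": "apply_moves", "arguments": {"rows": [[0, 0, -45, 0, 0, 0], [0, 0, -45, 0, 0, 0], [0, 0, -18, 0, 0, 0], [0, 0, 0, 0, 0, 0], [0, 0, 0, 0, 0, 0]]}}

```text
time: 73.5
tool_pos: [481.3, 278.0, 228.1]
tcp_rot: [-179.9, -0.2, 175.5]
ft_force: [-0.2, 0.5, -0.7]
finger_gap: 59.2
grip_force: 27.2
```

Run:
```python
from h import *
goto(639.5,-128.5,230,84)
```

```text
t=73.5 at [481.3 278.  228.1] [-1.7991e+02 -1.6000e-01  1.7549e+02] gap 59.2 | rz=1.597 shift [-387.8 199.8 -1.9]
```

Emit:
{"name": "apply_moves", "arguments": {"rows": [[0, 0, 0, 0, 0, 0.177], [0, 0, 0, 0, 0, 0.177], [0, 0, 0, 0, 0, 0.177], [0, 0, 0, 0, 0, 0.177], [0, 0, 0, 0, 0, 0.177]]}}

```text
time: 74.12
tool_pos: [481.1, 277.9, 227.5]
tcp_rot: [-179.8, -0.0, 124.4]
ft_force: [0.5, 0.0, -0.3]
finger_gap: 59.7
grip_force: 27.2
```

Emit:
{"name": "apply_moves", "arguments": {"rows": [[0, 0, 0, 0, 0, 0.177], [0, 0, 0, 0, 0, 0.177], [0, 0, 0, 0, 0, 0.177], [0, 0, 0, 0, 0, 0.181], [-48, 25, 0, 0, 0, 0]]}}

```text
time: 74.75
tool_pos: [500.2, 229.7, 227.5]
tcp_rot: [-179.8, 0.0, 84.0]
ft_force: [1.2, -0.5, -0.1]
finger_gap: 59.3
grip_force: 27.2
```

Emit:
{"name": "apply_moves", "arguments": {"rows": [[-48, 25, 0, 0, 0, 0], [-48, 25, 0, 0, 0, 0], [-49, 25, 0, 0, 0, 0], [-49, 25, 0, 0, 0, 0], [-49, 25, 0, 0, 0, 0]]}}

```text
time: 75.38
tool_pos: [600.1, -28.3, 227.5]
tcp_rot: [-179.8, -0.0, 84.0]
ft_force: [0.3, -0.2, 0.2]
finger_gap: 59.4
grip_force: 27.2
```

Emit:
{"name": "apply_moves", "arguments": {"rows": [[-48, 25, 0, 0, 0, 0], [-48, 25, 0, 0, 0, 0], [0, 0, 0, 0, 0, 0], [0, 0, 0, 0, 0, 0], [0, 0, 0, 0, 0, 0]]}}

```text
time: 76.0
tool_pos: [640.0, -126.0, 229.3]
tcp_rot: [-179.9, -0.0, 84.1]
ft_force: [-0.5, -0.8, -0.2]
finger_gap: 59.5
grip_force: 27.3
```

Emit:
{"name": "apply_moves", "arguments": {"rows": [[0, 0, 0, 0, 0, 0], [0, 0, 0, 0, 0, 0], [0, 0, 0, 0, 0, 0], [0, 0, 0, 0, 0, 0], [0, 0, 0, 0, 0, 0]]}}

```text
time: 76.62
tool_pos: [640.6, -127.4, 230.3]
tcp_rot: [180.0, -0.0, 84.0]
ft_force: [0.7, -0.5, -0.6]
finger_gap: 59.5
grip_force: 27.3
```

Run:
```python
from h import *
goto(639.5,-128.5,230,84);lidplan((650,-29.2),"w11.png")
```

```text
t=76.6 at [ 640.6 -127.4  230.3] [180.    -0.    83.98] gap 59.5 | rz=-0.000 shift [-1.2 -0.9 0.3]
tub [ 6.503e+02 -2.960e+01  8.380e+01 -6.000e-01  4.000e-01] 77.27576974916235
in tool: x 98.3 y -0.6 dyaw -0.2
lid [ 6.416e+02 -1.208e+02  8.410e+01 -7.000e-01  3.000e-01] 18.26800018313341
in tool: x 6.7 y 0.3 dyaw 0.1
rows 170 336
```

Emit:
{"name": "apply_moves", "arguments": {"rows": [[40, -0.9, 0, 0, 0, 0.004], [40, 0, 0, 0, 0, 0], [11.9, 0, 0, 0, 0, 0], [0, 0, 40, 0, 0, 0], [0, 0, 50, 0, 0, 0]]}}

```text
time: 77.3
tool_pos: [651.0, -36.4, 141.2]
tcp_rot: [179.8, 0.0, 83.8]
ft_force: [1.1, 0.2, -1.5]
finger_gap: 59.5
grip_force: 27.3
```

Emit:
{"name": "apply_moves", "arguments": {"rows": [[0, 0, 40, 0, 0, 0], [0, 0, 14, 0, 0, 0], [0, 0, 0, 0, 0, 0], [0, 0, 0, 0, 0, 0], [0, 0, 0, 0, 0, 0]]}}

```text
time: 77.92
tool_pos: [651.1, -36.2, 88.8]
tcp_rot: [179.8, 0.0, 83.8]
ft_force: [0.2, 0.4, -0.5]
finger_gap: 59.4
grip_force: 27.3
```

Emit:
{"name": "apply_moves", "arguments": {"rows": [[0, 0, 3, 0, 0, 0], [0, 0, 3, 0, 0, 0], [0, 0, 3, 0, 0, 0], [0, 0, 0, 0, 0, 0], [0, 0, 0, 0, 0, 0]]}}

```text
time: 78.55
tool_pos: [649.4, -35.9, 77.2]
tcp_rot: [-180.0, -0.0, 83.8]
ft_force: [-0.3, 0.7, -0.6]
finger_gap: 59.3
grip_force: 27.3
```

Run:
```python
from h import *
print(sense()["ft_force"]);goto(650.3-.67-.3,-29.6-6.36,69,83.8)
```

```text
[-0.29285243  0.74456057 -0.57549857]
t=78.5 at [649.4 -35.9  77.2] [-179.99   -0.     83.75] gap 59.3 | rz=-0.001 shift [-0.1 -0.1 8.2]
```

Emit:
{"name": "apply_moves", "arguments": {"rows": [[0, 0, 2, 0, 0, 0], [0, 0, 2, 0, 0, 0], [0, 0, 2, 0, 0, 0], [0, 0, 1, 0, 0, 0], [0, 0, 0, 0, 0, 0]]}}

```text
time: 79.18
tool_pos: [649.4, -35.9, 70.1]
tcp_rot: [-180.0, -0.0, 83.8]
ft_force: [-0.2, -0.3, -0.9]
finger_gap: 59.7
grip_force: 27.3
```

Emit:
{"name": "apply_moves", "arguments": {"rows": [[0, 0, 1, 0, 0, 0], [0, 0, 1, 0, 0, 0], [0, 0, 0, 0, 0, 0], [0, 0, 0, 0, 0, 0], [0, 0, 0, 0, 0, 0]]}}

```text
time: 79.8
tool_pos: [649.7, -35.9, 69.0]
tcp_rot: [180.0, 0.0, 83.8]
ft_force: [-2.8, 0.5, 5.5]
finger_gap: 59.5
grip_force: 27.9
```

Emit:
{"name": "apply_moves", "arguments": {"rows": [[0, 0, 0, 0, 0, 0], [0, 0, 0, 0, 0, 0], [0, 0, 0, 0, 0, 0], [0, 0, 0, 0, 0, 0], [0, 0, -5, 0, 0, 0]], "fingers": 80}}

```text
time: 80.42
tool_pos: [649.1, -35.8, 72.9]
tcp_rot: [-179.9, -0.0, 83.8]
ft_force: [-0.6, 0.4, -1.0]
finger_gap: 79.9
grip_force: 0.0
```

Emit:
{"name": "apply_moves", "arguments": {"rows": [[0, 0, -25, 0, 0, 0], [0, 0, -45, 0, 0, 0], [0, 0, -45, 0, 0, 0], [0, 0, -30, 0, 0, 0], [0, 0, -12, 0, 0, 0]]}}

```text
time: 81.05
tool_pos: [650.7, -36.1, 233.5]
tcp_rot: [179.7, 0.0, 83.8]
ft_force: [-0.1, -0.0, -0.4]
finger_gap: 80.1
grip_force: 0.0
```

Emit:
{"name": "apply_moves", "arguments": {"rows": [[0, 0, 0, 0, 0, 0], [0, 0, 0, 0, 0, 0], [0, 0, 0, 0, 0, 0], [0, 0, 0, 0, 0, 0], [0, 0, 0, 0, 0, 0]]}}

```text
time: 81.68
tool_pos: [649.3, -35.9, 229.8]
tcp_rot: [-180.0, -0.0, 83.8]
ft_force: [-0.8, 0.4, 0.3]
finger_gap: 79.9
grip_force: 0.0
```

Run:
```python
from h import *
p,W,f=lid(650,-29,88,r=48);p,W,f=lid(659,60,88,r=48)
goto(435.7,-278.5,230,2.7)
```

```text
lid z 87.2 fit [ 6.508e+02 -2.910e+01  8.380e+01 -1.200e+00  3.000e-01]
in tool: x 6.9 y 0.6 dyaw 0.0
lid z 87.4 fit [ 6.599e+02  6.020e+01  8.410e+01 -9.000e-01  3.000e-01]
in tool: x 96.7 y -0.1 dyaw 0.3
t=81.8 at [649.5 -35.9 230.2] [-179.99   -0.     83.75] gap 79.9 | rz=1.415 shift [-225.0 232.3 0.2]
```

Emit:
{"name": "apply_moves", "arguments": {"rows": [[0, 0, 0, 0, 0, 0.177], [0, 0, 0, 0, 0, 0.177], [0, 0, 0, 0, 0, 0.177], [0, 0, 0, 0, 0, 0.177], [0, 0, 0, 0, 0, 0.177]]}}

```text
time: 82.4
tool_pos: [649.6, -35.9, 230.4]
tcp_rot: [180.0, -0.0, 32.7]
ft_force: [0.5, 0.1, -0.2]
finger_gap: 80.1
grip_force: 0.0
```

Emit:
{"name": "apply_moves", "arguments": {"rows": [[0, 0, 0, 0, 0, 0.177], [0, 0, 0, 0, 0, 0.177], [0, 0, 0, 0, 0, 0.176], [-38, 39, 0, 0, 0, 0], [-38, 39, 0, 0, 0, 0]]}}

```text
time: 83.02
tool_pos: [576.5, -117.8, 230.1]
tcp_rot: [180.0, 0.0, 2.8]
ft_force: [0.7, -0.9, 1.1]
finger_gap: 80.0
grip_force: 0.0
```

Emit:
{"name": "apply_moves", "arguments": {"rows": [[-37, 39, 0, 0, 0, 0], [-37, 39, 0, 0, 0, 0], [-38, 39, 0, 0, 0, 0], [-37, 37, 0, 0, 0, 0], [0, 0, 0, 0, 0, 0]]}}

```text
time: 83.65
tool_pos: [433.6, -280.7, 230.6]
tcp_rot: [179.9, 0.0, 2.4]
ft_force: [0.3, -0.4, -0.7]
finger_gap: 79.6
grip_force: 0.0
```

Emit:
{"name": "apply_moves", "arguments": {"rows": [[0, 0, 0, 0, 0, 0], [0, 0, 0, 0, 0, 0], [0, 0, 0, 0, 0, 0], [0, 0, 0, 0, 0, 0], [0, 0, 0, 0, 0, 0]]}}

```text
time: 84.28
tool_pos: [435.8, -277.9, 230.2]
tcp_rot: [-180.0, 0.0, 2.7]
ft_force: [-0.2, -0.4, 0.2]
finger_gap: 80.3
grip_force: 0.0
```

Run:
```python
from h import *
p,d,K,D,T=snap("wrist");W=cloud(d,K,D,T);X,Y,Z=W[...,0],W[...,1],W[...,2]
m=(Z>52)&(Z<66)&(abs(X-435)<60)&(abs(Y+279)<60)
r=cv2.minAreaRect(W[m][:,:2].astype(np.float32));print(r,np.nanmedian(Z[m]));goto(*r[0],29,2.7)
```

```text
((435.65753173828125, -277.95257568359375), (43.48944091796875, 19.405654907226562), 3.007549285888672) 58.0692908654587
t=84.3 at [ 435.8 -278.   230.3] [-180.      0.      2.71] gap 80.2 | rz=0.000 shift [-0.1 -0.0 201.3]
```

Emit:
{"name": "apply_moves", "arguments": {"rows": [[0, 0, 55, 0, 0, 0], [0, 0, 55, 0, 0, 0], [0, 0, 55, 0, 0, 0], [0, 0, 25, 0, 0, 0], [0, 0, 10, 0, 0, 0]]}}

```text
time: 84.95
tool_pos: [434.4, -277.2, 28.3]
tcp_rot: [-179.9, 0.1, 2.7]
ft_force: [0.2, -0.6, 0.9]
finger_gap: 80.1
grip_force: 0.0
```

Emit:
{"name": "apply_moves", "arguments": {"rows": [[0, 0, 0, 0, 0, 0], [0, 0, 0, 0, 0, 0], [0, 0, 0, 0, 0, 0], [0, 0, 0, 0, 0, 0], [0, 0, 0, 0, 0, 0]], "fingers": 5, "grip_force": 50}}

```text
time: 85.58
tool_pos: [436.6, -279.1, 31.8]
tcp_rot: [179.9, -0.1, 2.7]
ft_force: [-0.1, -1.1, 8.0]
finger_gap: 19.3
grip_force: 50.0
```

Emit:
{"name": "apply_moves", "arguments": {"rows": [[0, 0, -10, 0, 0, 0], [0, 0, -40, 0, 0, 0], [0, 0, -50, 0, 0, 0], [0, 0, -50, 0, 0, 0], [0, 0, 0, 0, 0, 0]]}}

```text
time: 86.2
tool_pos: [437.9, -279.9, 185.9]
tcp_rot: [179.7, -0.4, 2.7]
ft_force: [0.5, -0.5, -3.2]
finger_gap: 19.6
grip_force: 49.6
```

Run:
```python
from h import *
p,d,K,D,T=snap("top");save("top2.png",p);W=cloud(d,K,D,T);q=p.astype(int);X,Y,Z=W[...,0],W[...,1],W[...,2]
m=(abs(Z-30)<6)&(np.hypot(X-476,Y-279)<60)&(q[...,0]>q[...,1]+60)&(q[...,1]<60)
P,_=outline(W,m);f=fitD(P[:,:2],72,60);print(m.sum(),f,np.nanmedian(Z[m]))
m=(abs(Z-10)<6)&(np.hypot(X-476,Y-279)<80)&(q[...,0]>q[...,1]+30)&(q[...,1]>60);print("stand",cv2.minAreaRect(W[m][:,:2].astype(np.float32)))
goto(f[0]+2.7,f[1],172,2.7)
print(sense()["grip_force"])
```

```text
454 [474.5 281.3 176.5  -2.5   0.8] 30.12491970626388
stand ((475.90008544921875, 279.350341796875), (85.8950424194336, 100.02078247070312), 1.0867990255355835)
t=86.2 at [ 436.6 -278.9  182.7] [179.84  -0.19   2.69] gap 18.9 | rz=-0.000 shift [66.9 -557.7 10.7]
49.62854325771332
```

Emit:
{"name": "apply_moves", "arguments": {"rows": [[5, -30, 0, 0, 0, 0], [6, -48, 0, 0, 0, 0], [6, -48, 0, 0, 0, 0], [6, -48, 0, 0, 0, 0], [6, -48, 0, 0, 0, 0]]}}

```text
time: 86.88
tool_pos: [452.5, -53.2, 177.9]
tcp_rot: [-179.9, 0.2, 2.7]
ft_force: [0.2, -0.9, -2.4]
finger_gap: 19.2
grip_force: 49.8
```

Emit:
{"name": "apply_moves", "arguments": {"rows": [[6, -48, 0, 0, 0, 0], [6, -48, 0, 0, 0, 0], [6, -48, 0, 0, 0, 0], [6, -48, 0, 0, 0, 0], [6, -48, 0, 0, 0, 0]]}}

```text
time: 87.5
tool_pos: [471.3, 187.3, 177.9]
tcp_rot: [179.9, 0.2, 2.7]
ft_force: [0.7, -0.1, -2.3]
finger_gap: 19.5
grip_force: 49.8
```

Emit:
{"name": "apply_moves", "arguments": {"rows": [[5, -48, 0, 0, 0, 0], [3, -48, 0, 0, 0, 0], [0, 0, 30, 0, 0, 0], [0, 0, 40, 0, 0, 0], [0, 0, 20, 0, 0, 0]]}}

```text
time: 88.12
tool_pos: [473.2, 281.0, 85.5]
tcp_rot: [179.8, 0.4, 2.7]
ft_force: [-0.1, -0.0, -3.6]
finger_gap: 19.4
grip_force: 50.1
```

Emit:
{"name": "apply_moves", "arguments": {"rows": [[0, 0, 10, 0, 0, 0], [0, 0, 10, 0, 0, 0], [0, 0, 0, 0, 0, 0], [0, 0, 0, 0, 0, 0], [0, 0, 0, 0, 0, 0]]}}

```text
time: 88.75
tool_pos: [477.1, 282.7, 71.4]
tcp_rot: [-180.0, -0.1, 2.7]
ft_force: [0.3, -0.0, -2.2]
finger_gap: 19.2
grip_force: 50.1
```

Run:
```python
from h import *
print(sense()["ft_force"]);goto(477.7,281,56,2.7)
```

```text
[ 0.347331   -0.00582733 -2.24460391]
t=88.8 at [477.1 282.7  71.4] [-1.7996e+02 -9.0000e-02  2.6800e+00] gap 19.2 | rz=-0.000 shift [0.5 1.7 15.4]
```

Emit:
{"name": "apply_moves", "arguments": {"rows": [[0.5, 1.5, 0, 0, 0, 0], [0, 0, 4, 0, 0, 0], [0, 0, 4, 0, 0, 0], [0, 0, 3, 0, 0, 0], [0, 0, 0, 0, 0, 0]]}}

```text
time: 89.38
tool_pos: [476.6, 280.7, 58.7]
tcp_rot: [180.0, 0.1, 2.7]
ft_force: [-0.2, 0.3, -3.2]
finger_gap: 19.1
grip_force: 50.2
```

Emit:
{"name": "apply_moves", "arguments": {"rows": [[0, 0, 1, 0, 0, 0], [0, 0, 1, 0, 0, 0], [0, 0, 1, 0, 0, 0], [0, 0, 0, 0, 0, 0], [0, 0, 0, 0, 0, 0]]}}

```text
time: 90.0
tool_pos: [477.1, 281.0, 56.8]
tcp_rot: [-180.0, -0.0, 2.7]
ft_force: [-4.4, -2.5, 5.3]
finger_gap: 19.3
grip_force: 51.1
```

Emit:
{"name": "apply_moves", "arguments": {"rows": [[0, 0, 0, 0, 0, 0], [0, 0, 0, 0, 0, 0], [0, 0, 0, 0, 0, 0], [0, 0, 0, 0, 0, 0], [0, 0, -3, 0, 0, 0]], "fingers": 80}}

```text
time: 90.62
tool_pos: [476.8, 280.8, 59.1]
tcp_rot: [180.0, 0.0, 2.7]
ft_force: [-0.5, 0.8, 0.5]
finger_gap: 80.2
grip_force: 0.0
```

Emit:
{"name": "apply_moves", "arguments": {"rows": [[0, 0, -20, 0, 0, 0], [0, 0, -45, 0, 0, 0], [0, 0, -45, 0, 0, 0], [0, 0, -45, 0, 0, 0], [0, 0, -10, 0, 0, 0]]}}

```text
time: 91.25
tool_pos: [479.1, 281.9, 230.5]
tcp_rot: [-179.8, -0.5, 2.7]
ft_force: [-0.7, -0.5, 0.1]
finger_gap: 79.9
grip_force: 0.0
```

Emit:
{"name": "apply_moves", "arguments": {"rows": [[0, 0, 0, 0, 0, 0], [0, 0, 0, 0, 0, 0], [0, 0, 0, 0, 0, 0], [0, 0, 0, 0, 0, 0], [0, 0, 0, 0, 0, 0]]}}

```text
time: 91.88
tool_pos: [476.8, 280.8, 223.8]
tcp_rot: [180.0, 0.0, 2.7]
ft_force: [-0.3, 0.3, -0.7]
finger_gap: 80.0
grip_force: 0.0
```

Run:
```python
from h import *
p,d,K,D,T=snap("wrist");save("w12.png",p);W=cloud(d,K,D,T);X,Y,Z=W[...,0],W[...,1],W[...,2]
m=(Z>76)&(Z<92)&(abs(X-477)<50)&(abs(Y-281)<50)
r=cv2.minAreaRect(W[m][:,:2].astype(np.float32));print(r,np.nanmedian(Z[m]))
m=(Z>40)&(Z<48)&(abs(X-477)<50)&(abs(Y-281)<50);print("plate z",np.nanmedian(Z[m]))
```

```text
((476.02374267578125, 282.1026916503906), (43.60261535644531, 19.8526668548584), 2.3271241188049316) 83.03210762201076
plate z 43.27029271267543
```

View pics/w12.png

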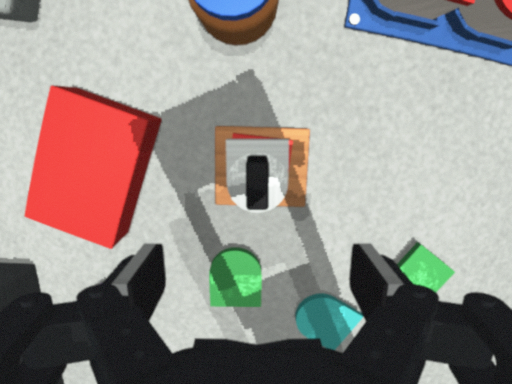

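Run:
```python
from h import *
p,d,K,D,T=snap("top");W=cloud(d,K,D,T);q=p.astype(int);X,Y,Z=W[...,0],W[...,1],W[...,2]
for c in((647,-29),(656,60),(666,149)):
    m=(abs(Z-88)<7)&(np.hypot(X-c[0],Y-c[1])<48)&(q[...,0]>q[...,1]+60)
    P,_=outline(W,m);print(m.sum(),fitD(P[:,:2],72,60),np.nanmedian(Z[m]))
print(job.hand_in())
```

```text
472 [648.6 -28.8  84.3  -2.    1. ] 87.74199537626316
465 [657.5  60.7  83.9  -2.6   0.9] 88.10742564894417
463 [667.9 149.   83.1  -1.9   0.9] 88.08222098020428
the job is handed in; nothing more can be done
None
```

The job is handed in at about 92 s of simulated time: all three tubs are home in their nests and lidded, and the weight stands upright on the one spare lid on the stand, with the last camera checks agreeing; the judge returned no verdict.

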